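# Nest the empty parts cups on the counting scale and zero it

### The arm

A 6-joint arm with a two-finger parallel gripper is mounted at the origin on the work surface. World frame = base frame: x ahead of the robot, y to its left, z up, the work surface at z = 0. Lengths are in m, angles in degrees, forces in N, time in s.
With the tool pointing down it reaches from about 0.425 to 0.95 m from the base axis. Payload 14.7 kg.
Tool frame: the origin (TCP) lies at the very end of the fingers, on their centre line; the grasp point (between the pads) lies 19 mm behind it; x points along the fingers, y is the direction in which the jaws open and shut, and the axes are right-handed (so a half turn about x gives the same grasp; the last joint's range is limited). The gripper opens to 85 mm and grips with 20 to 120 N. Pads are 22 mm wide; open, the fingers measure 114 mm over their backs; the gripper's body (76 mm by 85 mm) begins 54 mm behind the grasp point. The pads swing forward as they close: fully open they stand 13 mm farther back than shut.
Start: joints at [-70.164, 27.513, 91.461, -0, 61.026, -2.67], TCP at [0.249, -0.6, 0.231] pointing down, gripper open.
Joint ranges: [-157.49, 157.49], [-46.99, 117.5], [13.45, 153.17], [-89.5, 269.5], [5.16, 153.95], [-167.48, 167.48]. Speed limits (degrees/s): [108.29, 108.29, 136.94, 172.46, 172.46, 172.46].

### API

Orientations are given as [roll, pitch, yaw] about the fixed x, y, z axes, in that order (R = Rz(yaw) Ry(pitch) Rx(roll)).
In Python, from workcell import * gives the robot as it stands.
- The arm moves only by the tool move_arm, never from a script. Its argument "moves" is a list of rows, each an object with "delta_rot": the turn, a rotation vector about the tool's x, y, z normalised to -1 to 1, where 1 is 90 degrees, a list of three; "linear": the shift along the tool's x, y, z normalised to -1 to 1, where 1 is 150 mm, a list of three; "fingers": the closure, from 0 (fully open) to 1 (shut). A call has 1 to 5 rows; each row shifts and turns the pose as measured when the row begins, along the tool's axes as they then stand; what a row does not reach is not made up. A row lasts 1/10 s, in which the tool goes at most 50 mm and 8.59 degrees, less where a joint would pass 70% of its speed; a pose out of reach is approached as far as the arm can. A call with a number of a shift or a turn outside -1 to 1 is refused whole. A call with a gripper value outside its range is refused whole. The fingers move at their own pace and stop on an object; "grip_force" is the grip in N (left out, the last holds). Time passes only in rows, so rows that do not move let the fingers close. It gives the time, the measured TCP pose, the force and the opening at its end, in the units of the state.
- state(): the state, without advancing time (a new reading comes with each control period).
- camera(name): name is "scene" or "side" or "wrist"; returns the picture (384x512x3 uint8, blue, green, red); there is no depth.
- camera_params(name): a dict with "fx", "fy", "cx", "cy" (pixels), "k1" (the pictures are not rectified: a ray, as slopes to the right and down, at radius r is drawn at 1 + k1 r^2 times it, then the intrinsics apply), "xyz" and "attitude" of the camera in the world. Camera axes: x right, y down, z forward; pixel columns grow to the right and rows downward; lengths in m; the calibration is good to about 2 mm. A picture is of the moment at which its call begins: read the wrist's pose just before it. camera_params takes no time and is no camera call; for the wrist camera it gives the pose at the moment of the call.
- sign_off(): hands the job in, once; it reports no verdict.
Trained networks look in the newest picture that a camera, given by its name, has taken for a name from the list of things; names that differ only in an ending like _2 or _b are one class to them, and where a whole thing is asked for, a point or a joint stands for the part that bears it (a point fixed in the world has none). Each returns a list of dicts, best first, with "score" (0 to 1); they miss things now and then, are a little off and sometimes report something else, mostly with a low value. They report only what shows in the picture. A call takes as long as a camera call. They do not tell look-alikes from the thing itself.
- search_frame(camera, target): "uv" ([column, row] in pixels, amid what is visible of it).
- masks_of(camera, target): "mask" (384x512 bool, what is visible of it) and "uv" ([column, row] in pixels, amid what is visible of it).
The state is a dict: "clock": time; "joints": joint angles; "dq": joint speeds; "joint_efforts": joint torques, N m; "position": TCP position; "orientation": TCP orientation; "contact_force": force on the tool from outside, world axes, zero at the start; "ft_torque": the same for the moment, N m; "grip_width": finger opening in m.
Only numpy, scipy, OpenCV 4.12 (cv2) and the standard library are available. Lean on these libraries where they do the work, as an engineer would, in place of code of your own. Each camera call takes 0.05 s, during which the arm holds its last target. There are 200 camera calls.

### The job

The lots are tested: nest the two empty parts cups gently into the grey cup on the counting scale's pan, blue first, then orange on top, each fully home and upright. Then take the stylus from its stand, push the scale's recessed red zero button all the way down with its tip, and put the stylus back in the stand, sitting on its collar. Leave the filled white and green cups, the bottle, the jar and the brass fitting where they are, and knock nothing over.

Things in the scene. Friction and masses are not known exactly. Their poses are not given: they have to be found in the camera images.
- cup_grey: grey open stacking cup, 56 mm tall, upright on the pan. Tapered foot (36 mm across at the bottom, 43 mm at 26 mm height), then a step out to a straight collar 56 mm across up to the rim; collar wall 3.5 mm (mouth 49 mm). A cup fully nested in another rests with its step on the rim below, its origin 30 mm above the other's. Origin: centre of its underside, z up
- cup_blue: blue stacking cup, same shape and size as cup_grey; origin at the centre of its underside, z up; empty, stands upright somewhere on the bench
- cup_orange: orange stacking cup, same shape and size as cup_grey; origin at the centre of its underside, z up; empty, stands upright somewhere on the bench
- scale: counting scale, 230 mm (its x) by 180 mm (its y), fixed to the bench; origin at the centre of its underside, its -x side is the front, towards the robot. Control panel at the front, 70 mm deep, top at 40 mm height; round steel pan, 130 mm across, top at 40 mm height
- pan (a point): centre of the top of the scale's pan (45 mm along the scale's x from its origin)
- zero_top (a point): centre of the top of the red zero button; the button is 16 mm across and lies 8 mm deep in an upright hole of 18 mm diameter in the panel (80 mm along the scale's -x from its origin)
- zero (a joint): travel of the zero button: 0 released, 0.005 m fully down; springs back, about 4 N to press fully
- stand: aluminium stylus stand, a fixed block 50 by 50 mm, 74 mm tall, with an upright through hole, 16 mm across, in its centre; origin at the centre of its underside
- stand_mouth (a point): centre of the hole's mouth on the stand's top face
- stylus: stylus, 126 mm long, upright in the stand. Origin at its tip, z along it to the handle: steel shaft of 8 mm diameter from 0 to 70 mm, black collar of 26 mm diameter from 70 to 76 mm (its underside rests on the stand's top), yellow round handle of 12 mm diameter from 76 to 126 mm. In the stand its tip is 4 mm above the bench
- cup_white: white cup of the same shape, in use: three red tubes stick out to 72 mm height. Stands on the bench among the others; leave alone. Origin at the centre of its underside
- cup_green: green cup of the same shape, in use: three black plugs in it, up to its rim (55 mm). Stands on the bench among the others; leave alone. Origin at the centre of its underside
- clamp: test clamp fixed to the bench: base 50 by 50 by 14 mm, upright post 18 by 18 mm to 90 mm height with a short red handle (30 mm along its x) on it at 80 mm. Origin at the centre of its underside
- bottle: small clear bottle with blue cap, 42 mm across, 95 mm tall, loose; origin at the centre of its underside
- jar: small amber jar, 42 mm across, 50 mm tall, loose; origin at the centre of its underside
- fitting: brass fitting, 32 mm across at the base, 34 mm tall, loose; origin at the centre of its underside
Not all that is in view belongs to the job. Of the things that look like the cup_blue, the largest one is meant. Of the things that look like the cup_orange, the larger one is meant.

How it is judged (in metres and radians):
On the way, in this order (a step that is already met when the one before it is completed fails the run):
1. blue cup fully nested in the grey cup and let go (horizontal distance between cup_blue and cup_grey below 0.006 m and z of cup_blue in the frame of cup_grey between 0.027 and 0.033 m and angle between cup_blue's own z axis and vertical below 0.1 rad and contact force between the fingers and cup_blue below 0.1 N and linear speed of cup_blue below 0.03 m/s), for 0.2 s.
2. orange cup fully nested in the blue cup and let go (horizontal distance between cup_orange and cup_blue below 0.006 m and z of cup_orange in the frame of cup_blue between 0.027 and 0.033 m and angle between cup_orange's own z axis and vertical below 0.1 rad and contact force between the fingers and cup_orange below 0.1 N and linear speed of cup_orange below 0.03 m/s), for 0.2 s.
3. zero button pressed down with the stylus (value of joint zero above 0.0035 m and contact force between stylus and scale above 0.5 N), for 0.1 s.
At the end, for the whole second after the job is handed in: Cups grey, blue, orange nested bottom to top: each within 6 mm of the axis below, origin 30 +- 3 mm higher, within 0.1 rad of upright; grey on the pan within 45 mm of its centre; stylus in the stand, collar within 3 mm of its top, upright within 0.1 rad; button up (under 1.5 mm); all at rest (horizontal distance between cup_blue and cup_grey below 0.006 m and z of cup_blue in the frame of cup_grey between 0.027 and 0.033 m and angle between each of cup_blue, cup_orange, cup_grey, stylus's own z axis and vertical below 0.1 rad and horizontal distance between cup_orange and cup_blue below 0.006 m and z of cup_orange in the frame of cup_blue between 0.027 and 0.033 m and horizontal distance between cup_grey and pan below 0.045 m and z of cup_grey in the frame of pan below 0.003 m and linear speed of each of cup_grey, cup_blue, cup_orange, stylus below 0.03 m/s and horizontal distance between stylus and stand_mouth below 0.006 m and z of stylus in the frame of stand below 0.007 m and value of joint zero below 0.0015 m); the robot touches nothing.
It fails at once if the white or green cup, bottle, jar or brass fitting moved more than 25 mm (distance of any of cup_white, cup_green, bottle, jar, fitting from where it was at the start of the episode above 0.025 m).
It fails at once if the white or green cup, bottle, jar or brass fitting tipped more than 0.4 rad (angle between any of cup_white, cup_green, bottle, jar, fitting's own z axis and vertical above 0.4 rad).
It fails at once if a cup of the stack tipped over (more than 0.7 rad) (angle between any of cup_grey, cup_blue, cup_orange's own z axis and vertical above 0.7 rad).
It fails at once if a cup rammed or dropped hard into another (over 40 N) (contact force between cup_blue and cup_grey above 40 N or contact force between cup_orange and cup_blue above 40 N).
It also fails if it takes over 72 s, if anything falls off the work surface, if the arm or the gripper's body presses on something with over 40 N, if the wrist force passes 120 N, or if a joint passes its speed limit or range.

## Working session

There is one attempt and no reset: what is moved stays moved. The work goes in short steps, Python scripts to look and compute and a tool call to move; the robot and the scene stay as the last step left them, time stands still between calls to the robot, and variables do not carry over. Pictures are saved under pics/ and viewed, about 8 in all and at most 12, crops included, and the job is handed in when it is done.

Besides the shell and the picture viewer there is one more tool, called as a command line: name --argument value ..., lists and objects as JSON in quotes. move_arm: Moves the arm, as the interface text tells. Scaled input: -1 to 1 covers 150 mm each way for a shift and 90 degrees each way for a turn. Its arguments: {"type":"object","properties":{"moves":{"type":"array","items":{"type":"object","properties":{"delta_rot":{"type":"array","items":{"type":"number"}},"linear":{"type":"array","items":{"type":"number"}},"fingers":{"type":"number"}}}},"grip_force":{"type":"number"}},"required":["moves"]}

```bash
mkdir -p pics; cat > h.py <<'E'
from workcell import *
import numpy as np, cv2
from scipy.spatial.transform import Rotation as R
def prm(n): return camera_params(n)
def rot(a):
    a=np.array(a,float)
    if a.shape==(3,3): return a
    if a.size==4: return R.from_quat(a).as_matrix()
    return R.from_euler('xyz',a,degrees=True).as_matrix()
def ray(p,uv):
    K=np.array([[p['fx'],0,p['cx']],[0,p['fy'],p['cy']],[0,0,1]],float)
    d=np.array([(uv[0]-p['cx'])/p['fx'],(uv[1]-p['cy'])/p['fy']]);s=d.copy()
    for _ in range(30): s=d/(1+p['k1']*(s@s))
    return rot(p['attitude'])@np.array([s[0],s[1],1.])
def atz(p,uv,z):
    r=ray(p,uv);o=np.array(p['xyz']);return o+r*(z-o[2])/r[2]
def proj(p,X):
    c=rot(p['attitude']).T@(np.array(X,float)-np.array(p['xyz']));s=c[:2]/c[2];s=s*(1+p['k1']*(s@s))
    return np.array([s[0]*p['fx']+p['cx'],s[1]*p['fy']+p['cy']])
E
python3 - <<'E'
from h import *
print(state())
for n in('scene','side','wrist'):
    p=prm(n);print(n,p)
for n in('scene','side'):
    im=camera(n);cv2.imwrite(f'pics/{n}0.png',cv2.resize(im,None,fx=1.5,fy=1.5,interpolation=cv2.INTER_CUBIC))
    for t in('cup_blue','cup_orange','cup_grey','cup_white','cup_green','stylus','stand','scale','clamp','bottle','jar','fitting','zero_top'):
        print(n,t,[(np.round(d['uv']).astype(int).tolist(),round(d['score'],2)) for d in search_frame(n,t)[:5]])
E
```

```text
{'clock': 0.0, 'joints': array([-7.01633545e+01,  2.75493495e+01,  9.14911826e+01, -1.35424910e-04,
        6.10272131e+01, -2.66931843e+00]), 'dq': array([-0.11120525, -0.05496136,  0.06702952,  0.00430991,  0.02317278,
        0.00581517]), 'joint_efforts': array([ 2.54786326e-03, -9.50649047e+01, -4.30195570e+01, -1.45189406e-04,
        1.23656340e-02,  2.41012066e-05]), 'position': array([ 0.24869944, -0.60011665,  0.23069483]), 'orientation': array([-92.56918231,  89.93225464, 109.93684727]), 'contact_force': array([ 0.36887123,  0.45957174, -0.005508  ]), 'ft_torque': array([ 0.03284812, -0.04288782, -0.07736   ]), 'grip_width': 0.085603180523379}
scene {'fx': 464.19388781094705, 'fy': 464.19388781094705, 'cx': 258.50392439796235, 'cy': 195.6260629575925, 'k1': -0.10226081235593044, 'xyz': array([1.08907397, 0.55254618, 0.91846592]), 'attitude': array([-138.37188732,    0.57510703,  132.91000213])}
side {'fx': 439.7675269215994, 'fy': 439.7675269215994, 'cx': 252.67376466850803, 'cy': 186.60410967431037, 'k1': -0.017890480645942054, 'xyz': array([ 0.45319218, -0.62482919,  0.6
[... 911 characters left out ...]
 [([294, 196], 0.92), ([290, 173], 0.7), ([338, 194], 0.54), ([244, 326], 0.5), ([341, 320], 0.28)]
side cup_orange [([202, 135], 0.82), ([164, 141], 0.64), ([287, 341], 0.28)]
side cup_grey [([340, 321], 0.59), ([204, 134], 0.32)]
side cup_white [([277, 143], 0.96)]
side cup_green [([211, 169], 0.79)]
side stylus [([212, 211], 0.74)]
side stand [([213, 232], 0.81)]
side scale [([287, 340], 0.73)]
side clamp [([252, 178], 0.7)]
side bottle [([248, 114], 0.65), ([249, 206], 0.42), ([275, 144], 0.36)]
side jar [([250, 203], 0.72), ([214, 213], 0.46), ([353, 240], 0.3), ([244, 327], 0.19)]
side fitting [([353, 237], 0.8), ([213, 234], 0.54)]
side zero_top [([246, 114], 0.42), ([243, 326], 0.4)]
```

View pics/scene0.png

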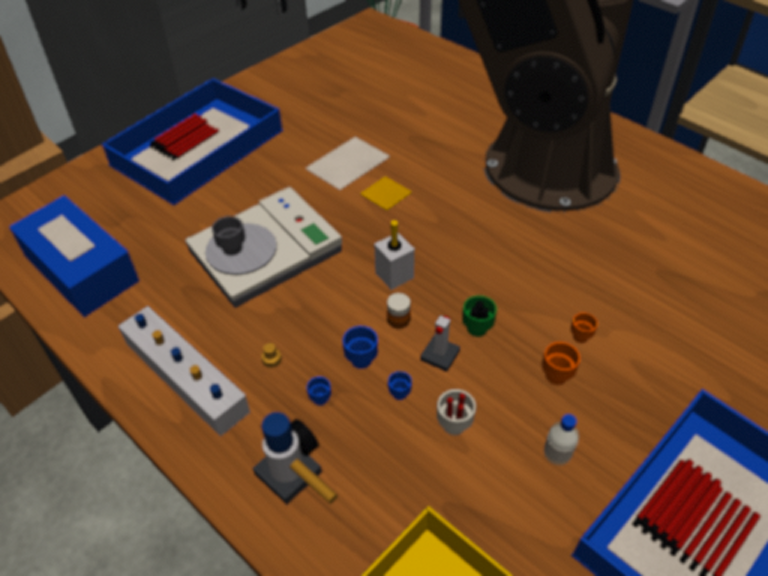

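View pics/side0.png

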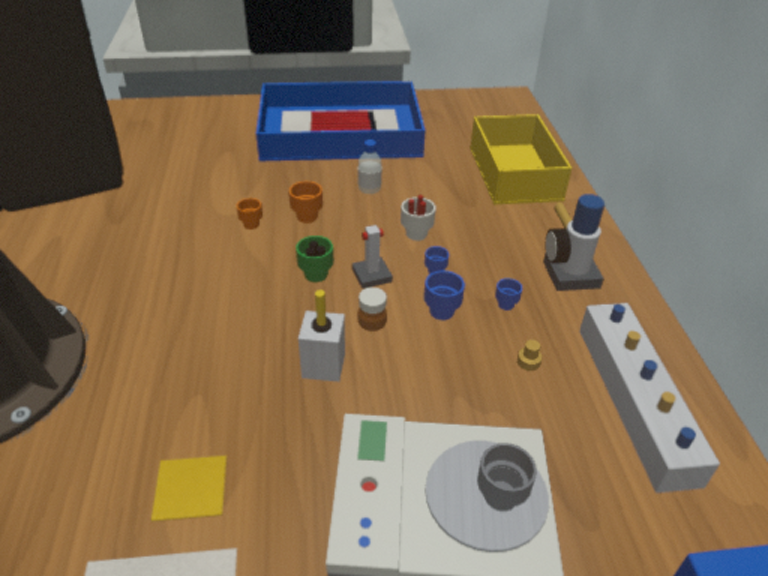

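Both views agree. The blue candidates are scene (240,231), which is the largest, and the smaller ones at (212,260) and (266,257). The orange candidates are scene (374,241), the larger, and (390,217), the smaller. Next I'll fit models to the masks in both views.

```bash
cat >> h.py <<'E'
from scipy.optimize import minimize
def circ(x,y,z,r,n=32):
    a=np.linspace(0,2*np.pi,n,endpoint=False);return np.c_[x+r*np.cos(a),y+r*np.sin(a),np.full(n,z)]
def box(x,y,yaw,lx,ly,z0,z1):
    c,s=np.cos(yaw),np.sin(yaw)
    return np.array([[x+c*a*lx/2-s*b*ly/2,y+s*a*lx/2+c*b*ly/2,z] for a in(-1,1) for b in(-1,1) for z in(z0,z1)])
def cup(x,y,z=0,k=1): return [np.r_[circ(x,y,z,.018*k),circ(x,y,z+.026*k,.0215*k)],np.r_[circ(x,y,z+.026*k,.028*k),circ(x,y,z+.056*k,.028*k)]]
def render(p,parts,S=4):
    m=np.zeros((384*S,512*S),np.uint8)
    for q in parts:
        uv=np.array([proj(p,X) for X in q]);h=cv2.convexHull(((uv+.5)*S).astype(np.int32));cv2.fillConvexPoly(m,h,1)
    return cv2.resize(m.astype(np.float32),(512,384),interpolation=cv2.INTER_AREA)
def pick(n,t,uv,tol=14):
    L=[d for d in masks_of(n,t) if np.hypot(*(np.array(d['uv'])-uv))<tol]
    return L[0]['mask'].astype(np.float32) if L else None
def fit(views,model,x0,step):
    # views: list of (params, mask)
    def cost(v):
        c=0
        for p,m in views:
            r=render(p,model(v));c+=1-np.minimum(r,m).sum()/np.maximum(r,m).sum()
        return c/len(views)
    x0=np.array(x0,float);sim=np.vstack([x0]+[x0+np.eye(len(x0))[i]*step[i] for i in range(len(x0))])
    o=minimize(cost,x0,method='Nelder-Mead',options=dict(initial_simplex=sim,xatol=2e-4,fatol=1e-4,maxiter=120))
    return o.x,o.fun
E
python3 - <<'E'
from h import *
P={n:prm(n) for n in('scene','side')}
for n in P: camera(n)
T=dict(blue=('cup_blue',(240,231),(294,196),cup,.04),orange=('cup_orange',(374,241),(204,134),cup,.04),
 grey=('cup_grey',(152,156),(340,316),lambda x,y:cup(x,y,.04),.08),white=('cup_white',(304,276),(277,143),cup,.04),
 green=('cup_green',(318,213),(211,169),cup,.04),
 sblue1=('cup_blue',(212,260),(338,194),lambda x,y:cup(x,y,0,.65),.02),sblue2=('cup_blue',(266,257),(290,173),lambda x,y:cup(x,y,0,.65),.02),
 sor=('cup_orange',(390,217),(164,141),lambda x,y:cup(x,y,0,.65),.02),
 jar=('jar',(265,207),(248,204),lambda x,y:[np.r_[circ(x,y,0,.021),circ(x,y,.05,.021)]],.025),
 bottle=('bottle',(373,294),(247,114),lambda x,y:[np.r_[circ(x,y,0,.021),circ(x,y,.06,.021),circ(x,y,.095,.012)]],.045),
 fitting=('fitting',(180,235),(353,237),lambda x,y:[np.r_[circ(x,y,0,.016),circ(x,y,.01,.016)],circ(x,y,.034,.008)],.01),
 clamp=('clamp',(293,232),(250,172),lambda x,y,a=0:[box(x,y,a,.05,.05,0,.014),box(x,y,a,.018,.018,0,.09)],.02),
 stand=('stand',(263,174),(214,230),lambda x,y,a=.1:[box(x,y,a,.05,.05,0,.074)],.037),
 scale=('scale',(180,167),(297,335),lambda x,y,a=.1:[box(x,y,a,.23,.18,0,.04)],.04))
for k,(t,u1,u2,f,z) in T.items():
    V=[];g=[]
    for n,u in(('scene',u1),('side',u2)):
        g.append(atz(P[n],u,z)[:2]);m=pick(n,t,u,25)
        if m is not None:V.append((P[n],m))
    x0=list(np.mean(g,0));st=[.006,.006]
    if k in('stand','scale','clamp'): x0+=[.05];st+=[.1]
    if not V: print(k,'nomask',np.round(g,3).tolist());continue
    x,c=fit(V,lambda v:f(*v),x0,st);print(k,len(V),np.round(g,3).tolist(),np.round(x,4),round(c,3))
for u in((313,221),):print(u)
E
```

```text
blue 2 [[0.635, 0.059], [0.628, 0.048]] [0.633  0.0544] 0.052
orange 2 [[0.445, 0.311], [0.446, 0.295]] [0.4448 0.3083] 0.069
grey 2 [[0.636, -0.264], [0.637, -0.269]] [ 0.6321 -0.2686] 0.059
white 2 [[0.629, 0.249], [0.621, 0.242]] [0.6247 0.2449] 0.064
green 2 [[0.467, 0.161], [0.457, 0.154]] [0.4535 0.155 ] 0.064
sblue1 2 [[0.729, 0.058], [0.731, 0.067]] [0.7302 0.0612] 0.058
sblue2 2 [[0.638, 0.145], [0.639, 0.148]] [0.6388 0.1459] 0.543
sor 2 [[0.341, 0.294], [0.344, 0.302]] [0.3501 0.294 ] 0.271
jar 2 [[0.531, 0.044], [0.53, 0.048]] [0.5292 0.044 ] 0.127
bottle 1 [[0.567, 0.389], [0.561, 0.372]] [0.559  0.3899] 0.144
fitting 2 [[0.728, -0.058], [0.733, -0.052]] [ 0.7321 -0.0528] 0.136
clamp 2 [[0.54, 0.144], [0.547, 0.16]] [0.5397 0.1447 0.2464] 0.08
stand 2 [[0.457, -0.031], [0.456, -0.032]] [ 0.4573 -0.0333 -0.1993] 0.14
scale 2 [[0.59, -0.212], [0.574, -0.271]] [ 0.5747 -0.2551 -0.1705] 0.124
(313, 221)
```

```bash
cat >> h.py <<'E'
def Rd(psi):
    """tool down, jaw (tool y) at azimuth psi deg"""
    y=np.array([np.cos(np.radians(psi)),np.sin(np.radians(psi)),0]);x=np.array([0,0,-1.]);return np.c_[x,y,np.cross(x,y)]
def pose():
    s=state();return np.array(s['position']),rot(s['orientation'])
def plan(way,vmax=45,f=0,start=None):
    """way: list of (xyz, psi or None[, vmax mm/row]); prints rows"""
    p,Rm=pose() if start is None else start
    out=[]
    for w in way:
        X=np.array(w[0],float);Rt=Rm if w[1] is None else Rd(w[1]);v=w[2] if len(w)>2 else vmax
        n=max(1,int(np.ceil(np.linalg.norm(X-p)*1000/v-1e-6)),int(np.ceil(np.degrees(R.from_matrix(Rm.T@Rt).magnitude())/8-.02)))
        for i in range(n):
            t=Rm.T@((X-p)/(n-i));rv=R.from_matrix(Rm.T@Rt).as_rotvec()/(n-i)
            l=np.round(t/.15,3);d=np.round(np.degrees(rv)/90,3)
            out.append((l.tolist(),d.tolist()));p=p+Rm@(l*.15);Rm=Rm@R.from_rotvec(np.radians(d*90)).as_matrix()
    for i,(l,d) in enumerate(out): print(i,l,d)
    return p,Rm
E
python3 - <<'E'
from h import *
p,Rm=pose();print(p,np.round(Rm,3),np.degrees(np.arctan2(Rm[1,1],Rm[0,1])))
plan([((.633,.054,.2),45)])
E
```

```text
[ 0.24881877 -0.6004522   0.23129301] [[-0.     0.383 -0.924]
 [ 0.    -0.924 -0.383]
 [-1.    -0.    -0.   ]] -67.49482961297049
0 [0.012, -0.179, -0.237] [-0.074, -0.0, 0.0]
1 [0.012, -0.151, -0.257] [-0.073, -0.0, 0.0]
2 [0.012, -0.12, -0.272] [-0.074, -0.0, 0.0]
3 [0.012, -0.088, -0.284] [-0.073, -0.0, 0.0]
4 [0.012, -0.055, -0.293] [-0.074, -0.0, 0.0]
5 [0.012, -0.021, -0.297] [-0.073, -0.0, 0.0]
6 [0.012, 0.014, -0.297] [-0.074, -0.0, -0.0]
7 [0.012, 0.048, -0.294] [-0.073, -0.0, -0.0]
8 [0.013, 0.081, -0.286] [-0.074, -0.0, -0.0]
9 [0.012, 0.114, -0.275] [-0.073, -0.0, -0.0]
10 [0.013, 0.145, -0.26] [-0.074, -0.0, -0.0]
11 [0.012, 0.174, -0.242] [-0.073, -0.0, -0.0]
12 [0.013, 0.2, -0.22] [-0.074, -0.0, -0.0]
13 [0.012, 0.224, -0.195] [-0.073, -0.0, -0.0]
14 [0.013, 0.245, -0.169] [-0.074, -0.0, -0.0]
15 [0.012, 0.264, -0.139] [-0.073, -0.0, -0.0]
16 [0.013, 0.277, -0.108] [-0.074, -0.0, -0.0]
```

move_arm --moves '[{"linear": [0.012,-0.179,-0.237],"delta_rot": [-0.074,0,0],"fingers": 0},{"linear": [0.012,-0.151,-0.257],"delta_rot": [-0.074,0,0],"fingers": 0},{"linear": [0.012,-0.12,-0.272],"delta_rot": [-0.074,0,0],"fingers": 0},{"linear": [0.012,-0.088,-0.284],"delta_rot": [-0.074,0,0],"fingers": 0},{"linear": [0.012,-0.055,-0.293],"delta_rot": [-0.074,0,0],"fingers": 0}]'

```text
clock: 3.4
position: [0.3613, -0.4066, 0.2215]
orientation: [48.8, 89.8, -74.7]
contact_force: [1.4, 0.3, 0.0]
grip_width: 0.0857
```

move_arm --moves '[{"linear": [0.012,-0.021,-0.297],"delta_rot": [-0.074,0,0],"fingers": 0},{"linear": [0.012,0.014,-0.297],"delta_rot": [-0.074,0,0],"fingers": 0},{"linear": [0.012,0.048,-0.294],"delta_rot": [-0.074,0,0],"fingers": 0},{"linear": [0.012,0.081,-0.286],"delta_rot": [-0.074,0,0],"fingers": 0},{"linear": [0.012,0.114,-0.275],"delta_rot": [-0.074,0,0],"fingers": 0}]'

```text
clock: 3.9
position: [0.4726, -0.2032, 0.2126]
orientation: [32.2, 89.6, -56.7]
contact_force: [1.0, -0.6, 0.6]
grip_width: 0.0852
```

move_arm --moves '[{"linear": [0.012,0.145,-0.26],"delta_rot": [-0.074,0,0],"fingers": 0},{"linear": [0.012,0.174,-0.242],"delta_rot": [-0.074,0,0],"fingers": 0},{"linear": [0.012,0.2,-0.22],"delta_rot": [-0.074,0,0],"fingers": 0},{"linear": [0.012,0.224,-0.195],"delta_rot": [-0.074,0,0],"fingers": 0},{"linear": [0.012,0.245,-0.169],"delta_rot": [-0.074,0,0],"fingers": 0}]'

```text
clock: 4.4
position: [0.5785, 0.0043, 0.2038]
orientation: [10.3, 89.5, -43.8]
contact_force: [0.6, -0.3, 0.7]
grip_width: 0.0851
```

```bash
python3 - <<'E'
from h import *
p=prm('wrist');im=camera('wrist');cv2.imwrite('pics/w1.png',im)
m=pick('wrist','cup_blue',proj(p,(.633,.054,.04)),40)
print(proj(p,(.633,.0544,.04)))
if m is not None: print(fit([(p,m)],lambda v:cup(*v),(.633,.0544),(.005,.005)))
plan([((.633,.0544,.15),45)])
E
```

```text
[332.95859345 162.69418054]
(array([0.63201185, 0.05587027]), np.float64(0.03753101825714111))
0 [0.179, 0.236, -0.025] [-0.049, 0.003, -0.001]
1 [0.178, 0.237, -0.006] [-0.05, 0.002, -0.0]
```

View pics/w1.png

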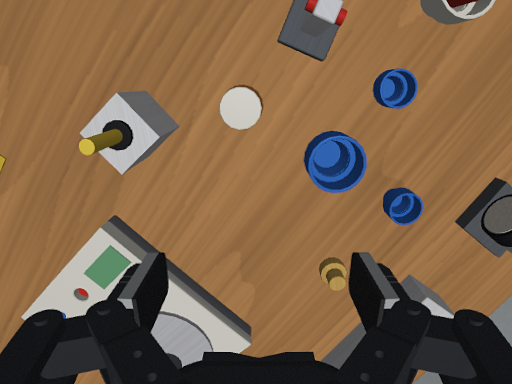

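The wrist view shows the large blue cup at (335,162) and the small ones at (396,88) and (402,205), so the choice holds. Descending onto it.

move_arm --moves '[{"linear": [0.179,0.24,-0.025],"delta_rot": [-0.05,0.003,0],"fingers": 0},{"linear": [0.178,0.24,-0.006],"delta_rot": [-0.05,0.002,0],"fingers": 0},{"linear": [0,0,0],"fingers": 0}]'

```text
validation failed for argument at $.mo...
```

```bash
python3 - <<'E'
from h import *
print(pose())
plan([((.6325,.055,.11),45),((.6325,.055,.025),45,30)])
E
```

```text
(array([0.57986273, 0.00696151, 0.20351866]), array([[ 0.00707808,  0.80807722,  0.58903404],
       [-0.00487093,  0.58906967, -0.80806757],
       [-0.99996309,  0.00285043,  0.00810557]]))
0 [0.208, 0.157, -0.019] [-0.033, 0.002, -0.0]
1 [0.208, 0.157, -0.01] [-0.033, 0.002, -0.001]
2 [0.208, 0.159, -0.002] [-0.033, 0.001, -0.0]
3 [0.189, -0.0, 0.0] [0.0, 0.0, -0.0]
4 [0.189, -0.0, 0.0] [0.0, 0.0, -0.0]
5 [0.189, -0.001, 0.0] [0.0, 0.0, -0.0]
```

move_arm --moves '[{"linear": [0.208,0.157,-0.019],"delta_rot": [-0.033,0.002,0],"fingers": 0},{"linear": [0.208,0.157,-0.01],"delta_rot": [-0.033,0.002,0],"fingers": 0},{"linear": [0.208,0.159,-0.002],"delta_rot": [-0.033,0.001,0],"fingers": 0},{"linear": [0,0,0],"delta_rot": [0,0,0],"fingers": 0}]'

```text
clock: 4.9
position: [0.6356, 0.0577, 0.1084]
orientation: [52.4, 89.7, 7.8]
contact_force: [0.4, -0.2, -0.1]
grip_width: 0.0854
```

```bash
python3 - <<'E'
from h import *
print(pose())
plan([((.6325,.055,.08),45),((.6325,.055,.025),45,30)])
E
```

```text
(array([0.63562005, 0.05765601, 0.10840207]), array([[ 5.78066089e-03,  7.02088509e-01,  7.12066226e-01],
       [ 7.89884753e-04,  7.12074695e-01, -7.02103272e-01],
       [-9.99982980e-01,  4.62107118e-03,  3.56169333e-03]]))
0 [0.189, -0.028, -0.003] [0.004, 0.002, -0.003]
1 [0.183, -0.0, -0.0] [0.0, 0.0, 0.0]
2 [0.184, -0.0, -0.0] [0.0, 0.0, 0.0]
```

move_arm --moves '[{"linear": [0.189,-0.028,-0.003],"delta_rot": [0.004,0.002,-0.003],"fingers": 0},{"linear": [0.183,0,0],"delta_rot": [0,0,0],"fingers": 0},{"linear": [0.184,0,0],"delta_rot": [0,0,0],"fingers": 0},{"linear": [0,0,0],"delta_rot": [0,0,0],"fingers": 0}]'

```text
clock: 5.3
position: [0.633, 0.0533, 0.0244]
orientation: [20.0, 89.9, -25.2]
contact_force: [-1.3, -0.5, 0.0]
grip_width: 0.0856
```

move_arm --moves '[{"linear": [0,0,0],"delta_rot": [0,0,0],"fingers": 1},{"linear": [0,0,0],"delta_rot": [0,0,0],"fingers": 1},{"linear": [0,0,0],"delta_rot": [0,0,0],"fingers": 1},{"linear": [0,0,0],"delta_rot": [0,0,0],"fingers": 1},{"linear": [0,0,0],"delta_rot": [0,0,0],"fingers": 1}]' --grip_force 25

```text
clock: 5.8
position: [0.6356, 0.0522, 0.0307]
orientation: [40.2, 89.5, -5.1]
contact_force: [-0.3, -0.9, -0.2]
grip_width: 0.0562
```

```bash
python3 - <<'E'
from h import *
s=state();print(s['position'],s['contact_force'],s['grip_width'])
p=prm('wrist');im=camera('wrist');cv2.imwrite('pics/w2.png',im)
plan([((.633,.055,.17),45,50)])
E
```

```text
[0.63562887 0.05219043 0.03072042] [-0.27454638 -0.86709364 -0.15939174] 0.05615137348012532
0 [-0.31, 0.002, -0.007] [-0.001, 0.001, -0.001]
1 [-0.309, 0.001, -0.007] [-0.001, 0.001, -0.001]
2 [-0.31, 0.001, -0.008] [-0.001, 0.002, -0.001]
```

move_arm --moves '[{"linear": [-0.15,0,0],"delta_rot": [0,0,0],"fingers": 1},{"linear": [-0.28,0,0],"delta_rot": [0,0,0],"fingers": 1},{"linear": [-0.3,0,0],"delta_rot": [0,0,0],"fingers": 1},{"linear": [-0.3,0,0],"delta_rot": [0,0,0],"fingers": 1},{"linear": [0,0,0],"delta_rot": [0,0,0],"fingers": 1}]'

```text
clock: 6.35
position: [0.6336, 0.0525, 0.1904]
orientation: [37.8, 89.7, -7.5]
contact_force: [0.5, -0.1, -1.2]
grip_width: 0.0563
```

```bash
python3 - <<'E'
from h import *
for i in range(4):
    s=state();print(s['position'],s['orientation'],s['contact_force'],s['grip_width']);im=camera('wrist')
p=prm('wrist')
cv2.imwrite('pics/w3.png',im)
plan([((.632,-.2686,.22),45,48)])
E
```

```text
[0.63364256 0.05252564 0.1903589 ] [37.80277829 89.66463132 -7.48271748] [ 0.45302968 -0.06235691 -1.21072415] 0.05633526754964973
[0.63234911 0.05245121 0.18771038] [ 27.28838172  89.83579152 -18.00054668] [-0.18547171  0.79038284 -0.02890706] 0.05619355748483772
[0.63110309 0.05241274 0.18548279] [ -72.35345118   89.93487622 -117.6410066 ] [-0.14309343  0.11596437 -1.97956908] 0.05628784796290283
[0.63025377 0.05236465 0.18398778] [-114.49776989   89.816214   -159.78509743] [-0.180239    0.33608564 -0.46923939] 0.05611903680861404
0 [-0.035, -0.214, 0.219] [-0.0, -0.0, 0.0]
1 [-0.035, -0.214, 0.219] [-0.001, -0.0, 0.0]
2 [-0.035, -0.214, 0.218] [-0.0, -0.0, 0.001]
3 [-0.035, -0.214, 0.218] [-0.001, -0.0, 0.0]
4 [-0.035, -0.214, 0.218] [-0.0, -0.001, 0.001]
5 [-0.035, -0.214, 0.218] [-0.001, -0.0, 0.0]
6 [-0.035, -0.215, 0.217] [-0.0, -0.001, 0.001]
```

View pics/w3.png

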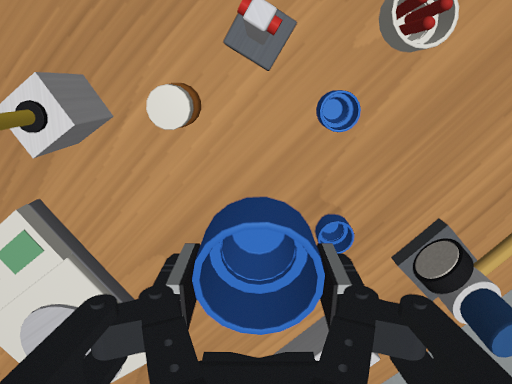

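```bash
cat >> h.py <<'E'
def held(target):
    """pose of held cup in tool frame: jaw offset, tool-z offset, height of cup origin below TCP, tilt deg about jaw"""
    p=prm('wrist');P,Rm=pose();camera('wrist')
    def mod(v):
        w,h,t,u=v
        C=np.c_[Rm[:,1],-Rm[:,2],-Rm[:,0]]  # cup frame x=jaw,y=-toolz,z=-toolx
        o=P+Rm@np.array([h,u,w]);T=R.from_euler('x',t).as_matrix()
        return [o+q@(C@T).T for q in cup(0,0)]
    uv=proj(p,P-np.array([0,0,.0])+Rm@np.array([0,0,0]))
    m=pick('wrist',target,uv,90)
    if m is None: print('none',uv);return
    x,c=fit([(p,m)],mod,(0,.027,0,0),(.004,.004,.1,.002));print('toolz off mm',x[0]*1e3,'h mm',x[1]*1e3,'tilt deg',np.degrees(x[2]),'jaw mm',x[3]*1e3,'cost',c)
    return x
E
python3 - <<'E'
from h import *
held('cup_blue')
E
```

```text
toolz off mm -2.4945719739526813 h mm 29.96573875569237 tilt deg -0.030900006798547132 jaw mm 0.05443355499351661 cost 0.010472774505615234
```

move_arm --moves '[{"linear": [-0.035,-0.214,0.219],"delta_rot": [0,0,0],"fingers": 1},{"linear": [-0.035,-0.214,0.219],"delta_rot": [0,0,0],"fingers": 1},{"linear": [-0.035,-0.214,0.218],"delta_rot": [0,0,0],"fingers": 1},{"linear": [-0.035,-0.214,0.218],"delta_rot": [0,0,0],"fingers": 1},{"linear": [0,-0.214,0.218],"delta_rot": [0,0,0],"fingers": 1}]'

```text
clock: 7.15
position: [0.6289, -0.1777, 0.1971]
orientation: [-141.1, 89.1, 174.2]
contact_force: [0.8, -1.0, -0.4]
grip_width: 0.0561
```

```bash
python3 - <<'E'
from h import *
p=prm('wrist');im=camera('wrist');cv2.imwrite('pics/w4.png',im)
for q in('wrist','side'):
    if q=='side':camera('side')
    P=prm(q);u=proj(P,(.632,-.2686,.08));m=pick(q,'cup_grey',u,40)
    print(q,u, None if m is None else fit([(P,m)],lambda v:cup(v[0],v[1],.04),(.632,-.2686),(.005,.005)))
x=held('cup_blue');print(state()['position'])
plan([((.632,-.2686,.22),45,48)])
E
```

```text
wrist [196.72516989 252.50802615] (array([ 0.63053132, -0.27451645]), np.float64(0.7331256866455078))
side [336.52084159 315.87154728] (array([ 0.63243987, -0.26907501]), np.float64(0.027234673500061035))
toolz off mm -2.1796423308900557 h mm 29.802010480016143 tilt deg -0.4913814043833263 jaw mm 0.09656478572429544 cost 0.011608421802520752
[ 0.62885441 -0.1752137   0.19679445]
0 [-0.052, -0.143, 0.15] [0.001, -0.003, 0.002]
1 [-0.052, -0.142, 0.151] [0.001, -0.003, 0.002]
2 [-0.051, -0.142, 0.152] [0.0, -0.002, 0.002]
```

View pics/w4.png

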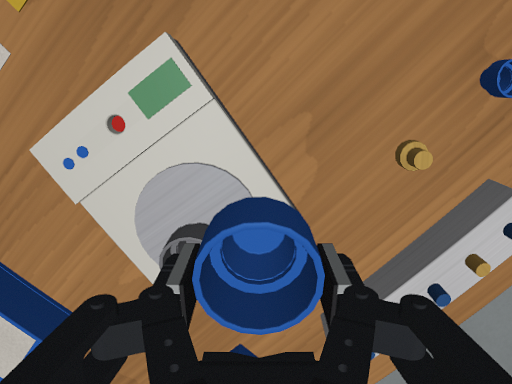

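move_arm --moves '[{"linear": [0.05,-0.136,0.17],"delta_rot": [0,-0.003,0.002],"fingers": 1},{"linear": [0.1,-0.136,0.17],"delta_rot": [0,-0.003,0.002],"fingers": 1},{"linear": [0.1,-0.136,0.17],"delta_rot": [0,-0.002,0.002],"fingers": 1},{"linear": [0,0,0],"delta_rot": [0,0,0],"fingers": 1}]'

```text
clock: 7.85
position: [0.6416, -0.2682, 0.1571]
orientation: [-175.7, 89.9, 140.1]
contact_force: [-0.1, -0.4, -0.8]
grip_width: 0.0561
```

```bash
cat >> h.py <<'E'
def pair(color,zguess_off,xy,zs):
    """fit held cup in scene & side views; returns"""
    for q in('side','scene'):
        P=prm(q);camera(q);po=state()['position']
        u=proj(P,(po[0],po[1],po[2]));m=pick(q,color,u,40)
        if m is None: print(q,'none',u);continue
        z=po[2]-zguess_off
        x,c=fit([(P,m)],lambda v:cup(v[0],v[1],z),po[:2],(.005,.005));print(q,color,np.round(x*1e3,1),round(c,3),'tcp',np.round(po*1e3,1))
E
python3 - <<'E'
from h import *
pair('cup_blue',.030,0,0)
P=prm('scene');m=pick('scene','cup_grey',(152,156),25)
if m is not None: print('grey scene',fit([(P,m)],lambda v:cup(v[0],v[1],.04),(.632,-.2686),(.005,.005)))
print(state()['clock'],pose())
plan([((.634,-.2705,.14),45,48),((.634,-.2705,.1),45,15)])
E
```

```text
side cup_blue [ 640.2 -266.3] 0.671 tcp [ 641.7 -266.4  157.9]
scene cup_blue [ 636.1 -263.6] 0.515 tcp [ 642.1 -265.2  159.2]
grey scene (array([ 0.63338988, -0.26722131]), np.float64(0.152790367603302))
8.1 (array([ 0.64237661, -0.26519648,  0.15987453]), array([[ 1.06520089e-03,  6.96438180e-01,  7.17616002e-01],
       [ 6.47217471e-04,  7.17615779e-01, -6.96438924e-01],
       [-9.99999223e-01,  1.20630097e-03,  3.13658007e-04]]))
0 [0.132, -0.064, -0.015] [0.01, 0.0, -0.001]
1 [0.089, -0.0, -0.0] [-0.0, 0.0, 0.0]
2 [0.089, -0.0, -0.0] [-0.0, 0.0, 0.0]
3 [0.089, -0.0, -0.001] [-0.0, 0.0, 0.0]
```

move_arm --moves '[{"linear": [0.06,-0.064,-0.015],"delta_rot": [0.01,0,0],"fingers": 1},{"linear": [0,0,0],"delta_rot": [0,0,0],"fingers": 1}]'

```text
clock: 8.3
position: [0.634, -0.269, 0.1511]
orientation: [51.9, 89.9, 6.9]
contact_force: [-0.2, -0.2, -1.0]
grip_width: 0.0563
```

```bash
python3 - <<'E'
from h import *
im=camera('side');cv2.imwrite('pics/s5.png',cv2.resize(im[200:384,240:440],None,fx=3,fy=3,interpolation=cv2.INTER_CUBIC))
P=prm('side')
for z,n in((.096,'greyrim'),):print(n,proj(P,(.6324,-.2690,z)))
for i in range(2):print(state()['position']);camera('wrist')
plan([((.634,-.2705,.13),45,15),((.634,-.2705,.1),45,10)])
E
```

```text
greyrim [338.40415312 310.07511151]
[ 0.63491698 -0.26893498  0.15193718]
[ 0.63539066 -0.26913513  0.15230767]
0 [0.075, -0.007, -0.001] [0.0, 0.001, -0.001]
1 [0.075, -0.007, -0.001] [0.001, 0.001, -0.001]
2 [0.067, 0.0, -0.0] [-0.0, 0.0, 0.0]
3 [0.066, 0.0, -0.0] [-0.0, 0.0, 0.0]
4 [0.067, 0.001, -0.0] [-0.0, 0.0, 0.0]
```

View pics/s5.png

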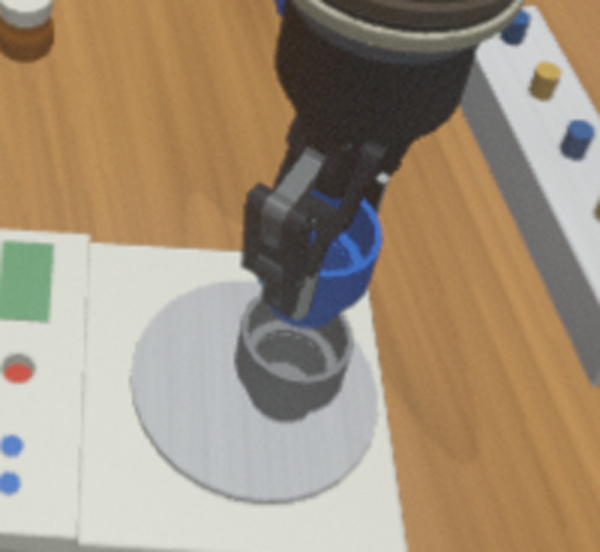

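move_arm --moves '[{"linear": [0.08,-0.007,-0.001],"delta_rot": [0,0,0],"fingers": 1},{"linear": [0.075,-0.007,-0.001],"delta_rot": [0,0,0],"fingers": 1},{"linear": [0.05,0,0],"delta_rot": [0,0,0],"fingers": 1},{"linear": [0,0,0],"delta_rot": [0,0,0],"fingers": 1}]'

```text
clock: 8.85
position: [0.634, -0.2705, 0.1189]
orientation: [38.1, 89.8, -6.8]
contact_force: [-0.2, -0.3, -0.0]
grip_width: 0.0561
```

```bash
python3 - <<'E'
from h import *
s=state();print(s['position'],s['contact_force'],s['orientation'])
plan([((.634,-.2705,.099),45,7)])
E
```

```text
[ 0.63399763 -0.27054098  0.11885413] [-0.20593502 -0.29407494 -0.0384423 ] [38.14182724 89.754128   -6.79312992]
0 [0.044, -0.0, -0.0] [0.0, 0.001, -0.001]
1 [0.044, -0.0, -0.0] [0.0, 0.001, -0.0]
2 [0.044, -0.0, -0.0] [0.001, 0.0, -0.001]
```

move_arm --moves '[{"linear": [0.044,0,0],"delta_rot": [0,0,0],"fingers": 1},{"linear": [0.044,0,0],"delta_rot": [0,0,0],"fingers": 1},{"linear": [0.02,0,0],"delta_rot": [0,0,0],"fingers": 1}]'

```text
clock: 9.15
position: [0.6342, -0.2706, 0.1013]
orientation: [38.2, 89.8, -6.7]
contact_force: [-0.3, 1.0, -0.5]
grip_width: 0.0558
```

```bash
python3 - <<'E'
from h import *
for i in range(2):
  s=state();print(s['position'],s['contact_force'],s['orientation']);camera('wrist')
E
```

```text
[ 0.63419736 -0.2706498   0.10127912] [-0.2562121   0.95361652 -0.45585764] [38.24324756 89.7535276  -6.69787797]
[ 0.63402659 -0.27056721  0.10091116] [-0.39785867  0.63369423 -0.74742943] [40.85213345 89.77958631 -4.09006055]
```

move_arm --moves '[{"linear": [0.013,0,0],"delta_rot": [0,0,0],"fingers": 1},{"linear": [0.013,0,0],"delta_rot": [0,0,0],"fingers": 1}]'

```text
clock: 9.45
position: [0.6346, -0.2708, 0.0979]
orientation: [35.3, 89.7, -9.7]
contact_force: [-0.1, -0.5, -0.6]
grip_width: 0.0559
```

move_arm --moves '[{"linear": [0.01,0,0],"delta_rot": [0,0,0],"fingers": 1},{"linear": [0.01,0,0],"delta_rot": [0,0,0],"fingers": 1}]'

```text
clock: 9.65
position: [0.6355, -0.2715, 0.0972]
orientation: [27.4, 89.6, -17.6]
contact_force: [-7.5, 1.5, 27.2]
grip_width: 0.0561
```

```bash
python3 - <<'E'
from h import *
s=state();print(s['position'],s['contact_force'])
held('cup_blue')
im=camera('side');cv2.imwrite('pics/s6.png',cv2.resize(im[230:370,280:400],None,fx=4,fy=4,interpolation=cv2.INTER_CUBIC))
E
```

```text
[ 0.63548237 -0.27147019  0.09716958] [-7.51108891  1.51541033 27.19108051]
toolz off mm -3.073502829848171 h mm 29.96575650143345 tilt deg 0.5980578244614867 jaw mm 0.07202963220782105 cost 0.014199614524841309
```

View pics/s6.png

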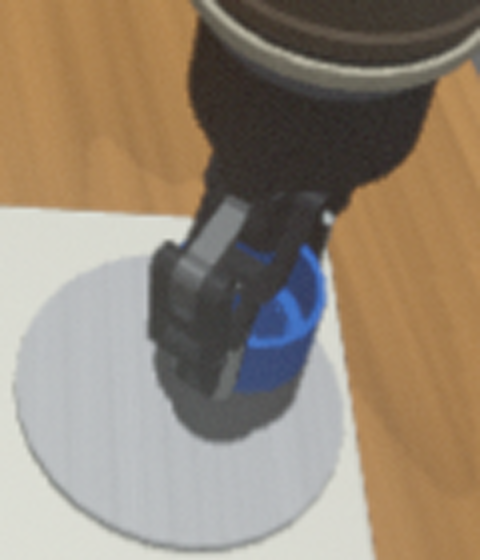

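The blue cup is home, with 27 N of contact at full depth. Releasing.

move_arm --moves '[{"linear": [-0.007,0,0],"delta_rot": [0,0,0],"fingers": 1},{"linear": [0,0,0],"delta_rot": [0,0,0],"fingers": 0},{"linear": [0,0,0],"delta_rot": [0,0,0],"fingers": 0},{"linear": [0,0,0],"delta_rot": [0,0,0],"fingers": 0},{"linear": [0,0,0],"delta_rot": [0,0,0],"fingers": 0}]'

```text
clock: 10.3
position: [0.6358, -0.2717, 0.0991]
orientation: [26.1, 89.5, -18.8]
contact_force: [0.5, 0.6, -0.1]
grip_width: 0.0853
```

move_arm --moves '[{"linear": [-0.1,0,0],"delta_rot": [0,0,0],"fingers": 0},{"linear": [-0.2,0,0],"delta_rot": [0,0,0],"fingers": 0},{"linear": [-0.3,0,0],"delta_rot": [0,0,0],"fingers": 0},{"linear": [-0.3,0,0],"delta_rot": [0,0,0],"fingers": 0}]'

```text
clock: 10.7
position: [0.6312, -0.2696, 0.2335]
orientation: [-179.5, 89.8, 135.5]
contact_force: [0.7, -0.1, 0.9]
grip_width: 0.0853
```

```bash
python3 - <<'E'
from h import *
print(state()['position'],state()['grip_width'])
im={}
for q in('wrist','side'):
    im[q]=camera(q);P=prm(q);u=proj(P,(.633,-.269,.11));m=pick(q,'cup_blue',u,40)
    if m is None: print(q,'none',u);continue
    for z in(.064,.067,.07,.073,.076): print(q,z,fit([(P,m)],lambda v:cup(v[0],v[1],z),(.632,-.2686),(.005,.005)))
a=cv2.resize(im['wrist'],(400,300));b=cv2.resize(im['side'][200:350,260:460],(400,300))
cv2.imwrite('pics/c7.png',np.hstack([a,b]))
plan([((.445,.300,.20),80,47)])
E
```

```text
[ 0.6312435  -0.26960207  0.23346964] 0.0852640871175971
wrist 0.064 (array([ 0.64083312, -0.27372041]), np.float64(0.047316551208496094))
wrist 0.067 (array([ 0.64013061, -0.27322951]), np.float64(0.02971816062927246))
wrist 0.07 (array([ 0.63942747, -0.27252514]), np.float64(0.02099466323852539))
wrist 0.073 (array([ 0.63880502, -0.27188359]), np.float64(0.024625003337860107))
wrist 0.076 (array([ 0.63816563, -0.27136628]), np.float64(0.0396958589553833))
side 0.064 (array([ 0.63498119, -0.2669939 ]), np.float64(0.06640976667404175))
side 0.067 (array([ 0.63398362, -0.26885375]), np.float64(0.06954818964004517))
side 0.07 (array([ 0.63287002, -0.27096468]), np.float64(0.0740770697593689))
side 0.073 (array([ 0.63174092, -0.27306459]), np.float64(0.07992768287658691))
side 0.076 (array([ 0.63119307, -0.27429351]), np.float64(0.08807837963104248))
0 [0.017, 0.139, -0.275] [-0.03, 0.0, -0.0]
1 [0.017, 0.152, -0.268] [-0.03, 0.0, -0.0]
2 [0.017, 0.164, -0.26] [-0.03, 0.0, -0.0]
3 [0.017, 0.176, -0.252] [-0.03, 0.0, -0.0]
4 [0.018, 0.188, -0.244] [-0.03, 0.0, -0.0]
5 [0.017, 0.199, -0.234] [-0.03, 0.0, -0.0]
6 [0.018, 0.21, -0.225] [-0.03, 0.0, -0.0]
7 [0.017, 0.221, -0.215] [-0.03, 0.0, -0.0]
8 [0.018, 0.231, -0.204] [-0.03, 0.0, -0.0]
9 [0.017, 0.24, -0.193] [-0.03, 0.0, -0.0]
10 [0.018, 0.248, -0.181] [-0.029, 0.0, -0.0]
11 [0.017, 0.257, -0.17] [-0.03, 0.0, -0.0]
12 [0.018, 0.264, -0.157] [-0.029, 0.001, -0.001]
```

View pics/c7.png

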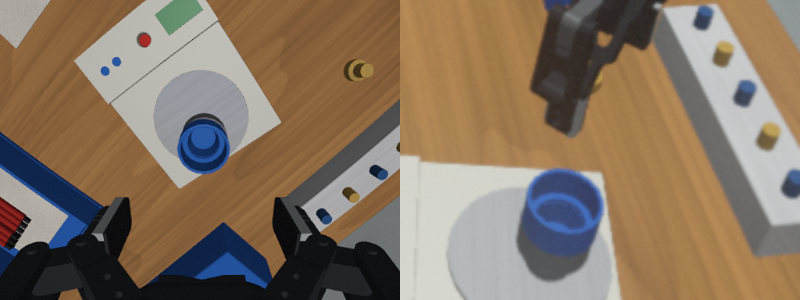

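Blue is nested (the wrist fit is best at z = 0.070). Heading for the orange cup.

move_arm --moves '[{"linear": [0.017,0.139,-0.275],"delta_rot": [-0.03,0,0],"fingers": 0},{"linear": [0.017,0.152,-0.268],"delta_rot": [-0.03,0,0],"fingers": 0},{"linear": [0.017,0.164,-0.26],"delta_rot": [-0.03,0,0],"fingers": 0},{"linear": [0.017,0.176,-0.252],"delta_rot": [-0.03,0,0],"fingers": 0},{"linear": [0.017,0.188,-0.244],"delta_rot": [-0.03,0,0],"fingers": 0}]'

```text
clock: 11.4
position: [0.5558, -0.0492, 0.2168]
orientation: [-160.2, 89.8, 168.4]
contact_force: [1.2, 0.7, 0.8]
grip_width: 0.0856
```

move_arm --moves '[{"linear": [0.017,0.2,-0.234],"delta_rot": [-0.03,0,0],"fingers": 0},{"linear": [0.017,0.21,-0.225],"delta_rot": [-0.03,0,0],"fingers": 0},{"linear": [0.017,0.221,-0.215],"delta_rot": [-0.03,0,0],"fingers": 0},{"linear": [0.017,0.231,-0.204],"delta_rot": [-0.03,0,0],"fingers": 0},{"linear": [0,0,0],"delta_rot": [0,0,0],"fingers": 0}]'

```text
clock: 11.9
position: [0.4881, 0.1363, 0.2028]
orientation: [-163.5, 89.3, 176.7]
contact_force: [0.0, 0.1, -0.3]
grip_width: 0.0854
```

```bash
cat >> h.py <<'E'
def wfit(t,xy,z,tol=40):
    camera('wrist')
    P=prm('wrist');camera('wrist');u=proj(P,(*xy,z+.04));m=pick('wrist',t,u,tol)
    if m is None: print('none',u);return
    x,c=fit([(P,m)],lambda v:cup(v[0],v[1],z),xy,(.005,.005));print(t,np.round(x*1e3,1),round(c,3));return x
E
python3 - <<'E'
from h import *
print(state()['position'])
wfit('cup_orange',(.4448,.3083),0)
print([ (d['uv'],d['score']) for d in search_frame('wrist','cup_orange')])
plan([((.445,.306,.16),80,47)])
E
```

```text
[0.48811477 0.13634873 0.20284822]
cup_orange [444.4 308.4] 0.027
[([425.0, 67.8], 0.91)]
0 [0.073, 0.246, -0.172] [-0.028, -0.002, 0.0]
1 [0.073, 0.254, -0.161] [-0.029, -0.001, 0.001]
2 [0.073, 0.26, -0.149] [-0.028, -0.002, 0.0]
3 [0.073, 0.267, -0.138] [-0.029, -0.001, 0.001]
```

move_arm --moves '[{"linear": [0.04,0.248,-0.172],"delta_rot": [-0.028,-0.002,0],"fingers": 0},{"linear": [0.04,0.256,-0.161],"delta_rot": [-0.029,-0.001,0.001],"fingers": 0},{"linear": [0.073,0.262,-0.149],"delta_rot": [-0.028,-0.002,0],"fingers": 0},{"linear": [0.073,0.269,-0.138],"delta_rot": [-0.029,-0.001,0.001],"fingers": 0},{"linear": [0,0,0],"delta_rot": [0,0,0],"fingers": 0}]'

```text
clock: 12.6
position: [0.4509, 0.3057, 0.1686]
orientation: [23.1, 89.8, 12.5]
contact_force: [0.5, -1.2, -0.5]
grip_width: 0.085
```

```bash
python3 - <<'E'
from h import *
camera('wrist');print(state()['position'])
plan([((.4445,.3083,.10),80,30),((.4445,.3083,.026),80,30)])
E
```

```text
[0.45141216 0.30386221 0.16892566]
0 [0.153, 0.007, -0.017] [-0.002, 0.001, -0.0]
1 [0.153, 0.007, -0.017] [-0.003, 0.0, -0.0]
2 [0.153, 0.007, -0.018] [-0.002, 0.001, -0.0]
3 [0.165, -0.0, 0.0] [-0.0, -0.0, -0.0]
4 [0.164, -0.0, 0.0] [-0.0, -0.0, -0.0]
5 [0.165, -0.001, 0.001] [-0.0, -0.0, -0.0]
```

move_arm --moves '[{"linear": [0.153,0.007,-0.017],"delta_rot": [-0.002,0.001,0],"fingers": 0},{"linear": [0.153,0.007,-0.017],"delta_rot": [-0.002,0,0],"fingers": 0},{"linear": [0.153,0.007,-0.018],"delta_rot": [-0.002,0.001,0],"fingers": 0},{"linear": [0,0,0],"delta_rot": [0,0,0],"fingers": 0}]'

```text
clock: 13.05
position: [0.449, 0.3031, 0.0991]
orientation: [27.6, 89.9, 17.0]
contact_force: [0.5, 0.4, 0.5]
grip_width: 0.0855
```

```bash
python3 - <<'E'
from h import *
print(state()['position'])
plan([((.4445,.3083,.028),80,30)])
E
```

```text
[0.44898905 0.3030761  0.09911379]
0 [0.158, 0.009, -0.012] [-0.002, 0.0, -0.0]
1 [0.158, 0.01, -0.012] [-0.002, 0.001, -0.0]
2 [0.158, 0.009, -0.012] [-0.003, 0.0, -0.001]
```

move_arm --moves '[{"linear": [0.14,0.025,-0.025],"delta_rot": [-0.002,0,0],"fingers": 0},{"linear": [0.16,0.012,-0.014],"delta_rot": [-0.002,0.001,0],"fingers": 0},{"linear": [0.165,0.009,-0.012],"delta_rot": [-0.002,0,0],"fingers": 0},{"linear": [0,0,0],"delta_rot": [0,0,0],"fingers": 0}]'

```text
clock: 13.45
position: [0.4488, 0.3073, 0.0316]
orientation: [40.2, 89.7, 29.6]
contact_force: [0.6, 0.4, 0.7]
grip_width: 0.085
```

```bash
python3 - <<'E'
from h import *
print(state()['position'])
plan([((.4445,.3083,.028),80,30)])
E
```

```text
[0.44880373 0.30731175 0.03160696]
0 [0.024, 0.001, -0.03] [-0.007, 0.002, -0.002]
```

move_arm --moves '[{"linear": [0.03,0.001,-0.03],"delta_rot": [-0.007,0.002,-0.002],"fingers": 0},{"linear": [0,0,0],"delta_rot": [0,0,0],"fingers": 1},{"linear": [0,0,0],"delta_rot": [0,0,0],"fingers": 1},{"linear": [0,0,0],"delta_rot": [0,0,0],"fingers": 1},{"linear": [0,0,0],"delta_rot": [0,0,0],"fingers": 1}]'

```text
clock: 13.95
position: [0.4479, 0.3078, 0.0321]
orientation: [34.7, 89.7, 24.6]
contact_force: [-0.5, 0.7, -0.6]
grip_width: 0.0549
```

move_arm --moves '[{"linear": [0,0,0],"delta_rot": [0,0,0],"fingers": 1},{"linear": [-0.15,0,0],"delta_rot": [0,0,0],"fingers": 1},{"linear": [-0.28,0,0],"delta_rot": [0,0,0],"fingers": 1},{"linear": [-0.3,0,0],"delta_rot": [0,0,0],"fingers": 1},{"linear": [-0.3,0,0],"delta_rot": [0,0,0],"fingers": 1}]'

```text
clock: 14.45
position: [0.4438, 0.3057, 0.1864]
orientation: [-130.8, 89.7, -140.9]
contact_force: [0.7, 0.9, -0.5]
grip_width: 0.055
```

```bash
python3 - <<'E'
from h import *
camera('wrist');camera('wrist');s=state();print(s['position'],s['grip_width'],s['contact_force'])
held('cup_orange')
plan([((.625,-.2,.22),45,47)])
E
```

```text
[0.44693774 0.30761387 0.19064003] 0.05456705631488944 [ 0.18463767 -0.17353947 -0.71895433]
toolz off mm -1.9167269272620646 h mm 31.514855260614706 tilt deg -1.7706418361520044 jaw mm -0.11137839644287496 cost 0.020518183708190918
0 [-0.019, -0.259, 0.148] [0.032, -0.0, 0.0]
1 [-0.019, -0.252, 0.161] [0.032, -0.0, 0.0]
2 [-0.018, -0.243, 0.173] [0.032, -0.0, 0.0]
3 [-0.019, -0.234, 0.185] [0.032, -0.0, 0.0]
4 [-0.018, -0.225, 0.197] [0.032, -0.0, 0.0]
5 [-0.019, -0.215, 0.208] [0.033, -0.0, 0.0]
6 [-0.018, -0.203, 0.218] [0.032, 0.0, 0.0]
7 [-0.019, -0.192, 0.228] [0.033, 0.0, 0.0]
8 [-0.018, -0.18, 0.238] [0.032, 0.0, 0.0]
9 [-0.019, -0.168, 0.247] [0.033, 0.0, 0.0]
10 [-0.018, -0.155, 0.255] [0.032, 0.0, 0.001]
11 [-0.019, -0.142, 0.263] [0.033, 0.0, 0.0]
```

move_arm --moves '[{"linear": [-0.02,-0.259,0.148],"delta_rot": [0.032,0,0],"fingers": 1},{"linear": [-0.02,-0.252,0.161],"delta_rot": [0.032,0,0],"fingers": 1},{"linear": [-0.02,-0.243,0.173],"delta_rot": [0.032,0,0],"fingers": 1},{"linear": [-0.02,-0.234,0.185],"delta_rot": [0.032,0,0],"fingers": 1},{"linear": [-0.02,-0.225,0.197],"delta_rot": [0.032,0,0],"fingers": 1}]'

```text
clock: 15.15
position: [0.5164, 0.0926, 0.1944]
orientation: [-139.5, 89.3, -163.9]
contact_force: [0.9, 0.5, 0.5]
grip_width: 0.0548
```

move_arm --moves '[{"linear": [-0.02,-0.215,0.208],"delta_rot": [0.033,0,0],"fingers": 1},{"linear": [-0.02,-0.203,0.218],"delta_rot": [0.032,0,0],"fingers": 1},{"linear": [-0.02,-0.192,0.228],"delta_rot": [0.033,0,0],"fingers": 1},{"linear": [-0.02,-0.18,0.238],"delta_rot": [0.032,0,0],"fingers": 1},{"linear": [-0.02,-0.168,0.247],"delta_rot": [0.033,0,0],"fingers": 1}]'

```text
clock: 15.65
position: [0.5875, -0.1275, 0.2004]
orientation: [-137.3, 88.5, -177.0]
contact_force: [0.7, -0.3, 0.4]
grip_width: 0.0549
```

```bash
python3 - <<'E'
from h import *
wfit('cup_blue',(.6335,-.2696),.07)
camera('side');P=prm('side');m=pick('side','cup_blue',proj(P,(.6335,-.27,.11)),25)
if m is not None: print('side',fit([(P,m)],lambda v:cup(v[0],v[1],.07),(.6335,-.27),(.005,.005)))
camera('scene');P=prm('scene');m=pick('scene','cup_blue',proj(P,(.6335,-.27,.11)),25)
if m is not None: print('scene',fit([(P,m)],lambda v:cup(v[0],v[1],.07),(.6335,-.27),(.005,.005)))
print(state()['position']);held('cup_orange')
plan([((.635,-.271,.19),45,47)])
E
```

```text
cup_blue [ 658.2 -270.8] 0.856
side (array([ 0.63266013, -0.27088063]), np.float64(0.06554818153381348))
scene (array([ 0.63251596, -0.27036079]), np.float64(0.18633991479873657))
[ 0.58737388 -0.12466405  0.20132792]
toolz off mm -2.2842062379784487 h mm 33.19116086786303 tilt deg 0.18676603366329686 jaw mm 0.1443675561663485 cost 0.011835813522338867
0 [0.018, -0.138, 0.216] [0.015, -0.003, 0.003]
1 [0.019, -0.133, 0.22] [0.015, -0.002, 0.003]
2 [0.019, -0.128, 0.222] [0.015, -0.003, 0.003]
3 [0.019, -0.122, 0.226] [0.016, -0.002, 0.002]
```

move_arm --moves '[{"linear": [0.018,-0.138,0.216],"delta_rot": [0.015,-0.003,0.003],"fingers": 1},{"linear": [0.018,-0.133,0.22],"delta_rot": [0.015,-0.003,0.003],"fingers": 1},{"linear": [0.018,-0.128,0.222],"delta_rot": [0.015,-0.003,0.003],"fingers": 1},{"linear": [0.018,-0.122,0.226],"delta_rot": [0.016,-0.002,0.002],"fingers": 1},{"linear": [0,0,0],"delta_rot": [0,0,0],"fingers": 1}]'

```text
clock: 16.6
position: [0.6375, -0.2697, 0.1908]
orientation: [26.6, 89.9, -18.0]
contact_force: [0.2, 1.0, -0.6]
grip_width: 0.0548
```

```bash
python3 - <<'E'
from h import *
camera('wrist');print(state()['position'])
plan([((.635,-.2717,.175),45,47)])
E
```

```text
[ 0.63679578 -0.26760286  0.19078396]
0 [0.105, -0.028, 0.011] [0.005, 0.0, -0.001]
```

move_arm --moves '[{"linear": [0.1,-0.028,0.011],"delta_rot": [0.005,0,-0.001],"fingers": 1},{"linear": [0,0,0],"delta_rot": [0,0,0],"fingers": 1}]'

```text
clock: 16.85
position: [0.6345, -0.2698, 0.1745]
orientation: [-118.0, 90.0, -162.9]
contact_force: [-0.5, 0.4, -0.8]
grip_width: 0.0551
```

```bash
python3 - <<'E'
from h import *
im=camera('side');camera('wrist');print(state()['position'])
cv2.imwrite('pics/s8.png',cv2.resize(im[210:370,260:420],None,fx=3,fy=3,interpolation=cv2.INTER_CUBIC))
held('cup_orange')
plan([((.635,-.2717,.150),45,12)])
E
```

```text
[ 0.6356838  -0.2698604   0.17648179]
toolz off mm -1.578377862375505 h mm 33.489590475754305 tilt deg -0.6185939777124001 jaw mm 0.13739768410626757 cost 0.012214422225952148
0 [0.061, -0.004, 0.0] [0.0, 0.001, -0.0]
1 [0.06, -0.004, 0.0] [0.001, 0.001, -0.0]
2 [0.061, -0.004, 0.001] [0.0, 0.0, -0.001]
```

View pics/s8.png

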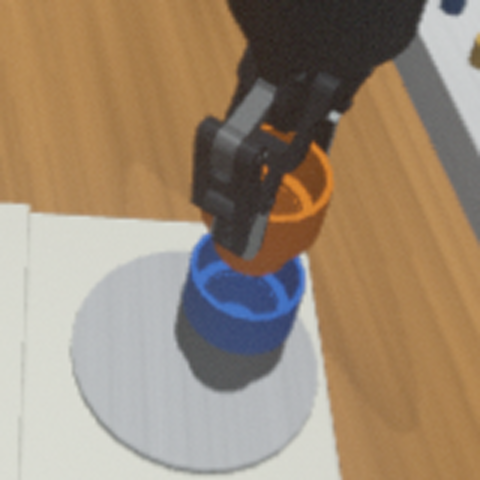

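move_arm --moves '[{"linear": [0.061,-0.005,0],"delta_rot": [0,0,0],"fingers": 1},{"linear": [0.06,-0.005,0],"delta_rot": [0,0,0],"fingers": 1},{"linear": [0.061,-0.005,0],"delta_rot": [0,0,0],"fingers": 1},{"linear": [0,0,0],"delta_rot": [0,0,0],"fingers": 1}]'

```text
clock: 17.45
position: [0.6347, -0.2711, 0.1482]
orientation: [16.2, 89.8, -28.6]
contact_force: [0.1, -0.3, -0.6]
grip_width: 0.055
```

```bash
python3 - <<'E'
from h import *
s=state();print(s['position'],s['contact_force'])
plan([((.635,-.2717,.134),45,6)])
E
```

```text
[ 0.63474317 -0.27106384  0.14819143] [ 0.14015546 -0.32171106 -0.57027421]
0 [0.032, -0.001, 0.001] [0.001, 0.001, -0.0]
1 [0.031, -0.0, 0.001] [0.001, 0.001, -0.0]
2 [0.032, -0.001, 0.002] [0.0, 0.001, -0.001]
```

move_arm --moves '[{"linear": [0.032,-0.001,0.001],"delta_rot": [0,0,0],"fingers": 1},{"linear": [0.031,0,0.001],"delta_rot": [0,0,0],"fingers": 1},{"linear": [0.025,0,0.001],"delta_rot": [0,0,0],"fingers": 1}]'

```text
clock: 17.75
position: [0.6352, -0.2717, 0.1341]
orientation: [16.7, 89.7, -28.1]
contact_force: [-0.3, -0.0, -0.9]
grip_width: 0.055
```

move_arm --moves '[{"linear": [0.01,0,0],"delta_rot": [0,0,0],"fingers": 1}]'

```text
clock: 17.85
position: [0.635, -0.2717, 0.132]
orientation: [16.0, 89.8, -28.8]
contact_force: [-0.4, 0.4, -0.1]
grip_width: 0.0552
```

move_arm --moves '[{"linear": [0.008,0,0],"delta_rot": [0,0,0],"fingers": 1}]'

```text
clock: 17.95
position: [0.6351, -0.2717, 0.1307]
orientation: [16.1, 89.8, -28.7]
contact_force: [-1.4, -0.7, 10.0]
grip_width: 0.0552
```

move_arm --moves '[{"linear": [0.006,0,0],"delta_rot": [0,0,0],"fingers": 1}]'

```text
clock: 18.05
position: [0.6354, -0.2721, 0.1306]
orientation: [13.8, 89.7, -31.1]
contact_force: [-3.7, 0.0, 17.7]
grip_width: 0.0545
```

move_arm --moves '[{"linear": [-0.004,0,0],"delta_rot": [0,0,0],"fingers": 1},{"linear": [0,0,0],"delta_rot": [0,0,0],"fingers": 0},{"linear": [0,0,0],"delta_rot": [0,0,0],"fingers": 0},{"linear": [0,0,0],"delta_rot": [0,0,0],"fingers": 0},{"linear": [0,0,0],"delta_rot": [0,0,0],"fingers": 0}]'

```text
clock: 18.55
position: [0.636, -0.2724, 0.1321]
orientation: [15.2, 89.6, -29.6]
contact_force: [-0.6, -0.4, -0.3]
grip_width: 0.0856
```

move_arm --moves '[{"linear": [-0.1,0,0],"delta_rot": [0,0,0],"fingers": 0},{"linear": [-0.2,0,0],"delta_rot": [0,0,0],"fingers": 0},{"linear": [-0.3,0,0],"delta_rot": [0,0,0],"fingers": 0},{"linear": [-0.2,0,0],"delta_rot": [0,0,0],"fingers": 0},{"linear": [0,0,0],"delta_rot": [0,0,0],"fingers": 0}]'

```text
clock: 19.05
position: [0.6347, -0.2717, 0.2594]
orientation: [14.3, 89.7, -30.5]
contact_force: [-0.0, -0.4, 0.2]
grip_width: 0.0857
```

```bash
python3 - <<'E'
from h import *
for i in range(3): im=camera('wrist')
P=prm('wrist');print(state()['position'])
W=camera('wrist');m=pick('wrist','cup_orange',proj(P,(.6335,-.27,.14)),40)
if m is not None:
  for z in(.094,.097,.1,.103,.106): print(z,fit([(P,m)],lambda v:cup(v[0],v[1],z),(.6335,-.27),(.005,.005)))
S=camera('side')
cv2.imwrite('pics/c9.png',np.hstack([cv2.resize(W,(400,300)),cv2.resize(S[200:350,260:460],(400,300))]))
# button: look for red blob near panel
P=prm('wrist');u=proj(P,(.496,-.2415,.032));print('button exp',u)
hsv=cv2.cvtColor(W,cv2.COLOR_BGR2HSV);r=((hsv[...,0]<8)|(hsv[...,0]>172))&(hsv[...,1]>120)&(hsv[...,2]>80)
n,l,st,c=cv2.connectedComponentsWithStats(r.astype(np.uint8))
for i in range(1,n):
    if st[i,4]>8 and np.hypot(*(c[i]-u))<60: print('wrist red',c[i],st[i,4],atz(P,c[i],.032))
P=prm('side');hsv=cv2.cvtColor(S,cv2.COLOR_BGR2HSV);r=((hsv[...,0]<8)|(hsv[...,0]>172))&(hsv[...,1]>120)&(hsv[...,2]>80)
n,l,st,c=cv2.connectedComponentsWithStats(r.astype(np.uint8))
for i in range(1,n):
    if st[i,4]>8 and np.hypot(*(c[i]-(246,323)))<30: print('side red',c[i],st[i,4],atz(P,c[i],.032))
E
```

```text
[ 0.63279326 -0.2707605   0.25406275]
0.094 (array([ 0.63519984, -0.27119224]), np.float64(0.02572232484817505))
0.097 (array([ 0.63456492, -0.27045718]), np.float64(0.02234518527984619))
0.1 (array([ 0.6340105 , -0.26969707]), np.float64(0.031846463680267334))
0.103 (array([ 0.6333354 , -0.26915139]), np.float64(0.050171732902526855))
0.106 (array([ 0.63300623, -0.26881744]), np.float64(0.07139885425567627))
button exp [187.49251803  52.80726411]
wrist red [189.29411765  50.95294118] 170 [ 0.49611785 -0.23877116  0.032     ]
side red [245.51351351 323.91891892] 37 [ 0.49661633 -0.23898214  0.032     ]
```

View pics/c9.png

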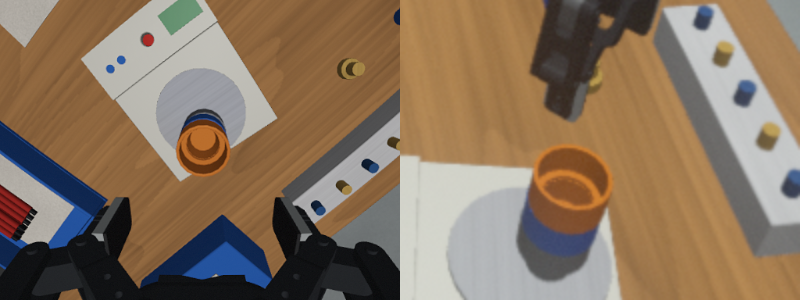

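Orange is nested and upright in both views. The red button is at about (0.496, -0.239) in both views. Next is the stylus.

```bash
python3 - <<'E'
from h import *
plan([((.52,-.10,.24),45,42)])
E
```

```text
0 [0.017, 0.056, -0.266] [0.0, -0.0, 0.0]
1 [0.017, 0.056, -0.266] [0.0, -0.001, 0.0]
2 [0.017, 0.056, -0.267] [0.001, -0.0, 0.0]
3 [0.017, 0.055, -0.267] [0.0, -0.001, 0.001]
4 [0.017, 0.055, -0.266] [0.001, -0.0, 0.0]
```

move_arm --moves '[{"linear": [0.017,0.056,-0.266],"delta_rot": [0,0,0],"fingers": 0.4},{"linear": [0.017,0.056,-0.266],"delta_rot": [0,0,0],"fingers": 0.4},{"linear": [0.017,0.056,-0.267],"delta_rot": [0,0,0],"fingers": 0.4},{"linear": [0.017,0.055,-0.267],"delta_rot": [0,0,0],"fingers": 0.4},{"linear": [0.017,0.055,-0.266],"delta_rot": [0,0,0],"fingers": 0.4}]'

```text
clock: 19.85
position: [0.5159, -0.0982, 0.2339]
orientation: [-151.0, 89.4, 163.9]
contact_force: [-0.2, 1.2, 0.1]
grip_width: 0.0515
```

```bash
cat >> h.py <<'E'
def sty(x,y,z=.004): return [np.r_[circ(x,y,z+.07,.013),circ(x,y,z+.076,.013)],np.r_[circ(x,y,z+.076,.006),circ(x,y,z+.126,.006)]]
E
python3 - <<'E'
from h import *
for i in range(3): camera('wrist')
print(pose()[0],state()['grip_width'])
V={}
for q in('wrist','side'):
    P=prm(q);im=camera(q);x0=(.457,-.033)
    if q=='wrist': cv2.imwrite('pics/w10.png',im)
    m=pick(q,'stylus',proj(P,(*x0,.1)),40)
    m2=pick(q,'stand',proj(P,(*x0,.037)),40)
    if m is not None: print(q,'stylus',m.sum(),fit([(P,m)],lambda v:sty(*v),x0,(.005,.005)));V[q]=(P,m)
    if m2 is not None:
        mm=np.maximum(m2,m) if m is not None else m2
        print(q,'stand',fit([(P,mm)],lambda v:[box(v[0],v[1],v[2],.05,.05,0,.074)]+(sty(*v[:2]) if m is not None else []),(*x0,-.2),(.005,.005,.1)))
if len(V)==2: print(fit(list(V.values()),lambda v:sty(*v),x0,(.005,.005)))
# scale fit in wrist view, button
P=prm('wrist');u=proj(P,(.4963,-.2395,.032));hsv=cv2.cvtColor(camera('wrist'),cv2.COLOR_BGR2HSV);r=((hsv[...,0]<8)|(hsv[...,0]>172))&(hsv[...,1]>120)&(hsv[...,2]>80)
n,l,st,c=cv2.connectedComponentsWithStats(r.astype(np.uint8));print(u)
for i in range(1,n):
    if st[i,4]>8 and np.hypot(*(c[i]-u))<60: print('red',c[i],st[i,4],atz(P,c[i],.032))
E
```

```text
[ 0.51572173 -0.09759     0.23429205] 0.05133384670400611
wrist stylus 628.0 (array([ 0.45671298, -0.03167474]), np.float64(0.11690253019332886))
wrist stand (array([ 0.45724841, -0.03231123, -0.21046482]), np.float64(0.05092477798461914))
side stylus 253.0 (array([ 0.45684078, -0.03285381]), np.float64(0.08863425254821777))
side stand (array([ 0.45669796, -0.03306836, -0.23211916]), np.float64(0.04285717010498047))
(array([ 0.45671721, -0.03231413]), np.float64(0.10580912232398987))
[163.47828777 233.22018162]
red [163.55555556 233.88888889] 90 [ 0.49692495 -0.24011439  0.032     ]
```

View pics/w10.png

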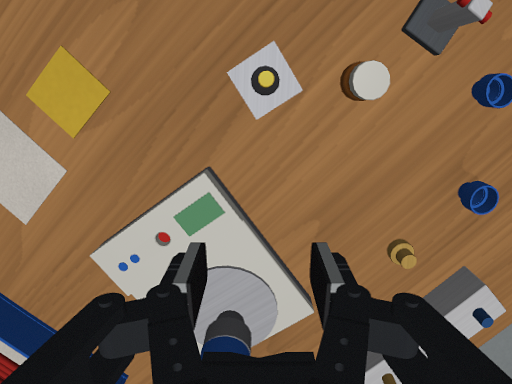

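```bash
python3 - <<'E'
from h import *
plan([((.4568,-.0325,.18),45,32)])
E
```

```text
0 [0.092, 0.008, -0.151] [-0.0, -0.001, 0.001]
1 [0.092, 0.008, -0.151] [-0.0, -0.001, 0.001]
2 [0.092, 0.007, -0.151] [-0.001, -0.002, 0.0]
3 [0.092, 0.008, -0.152] [-0.0, -0.001, 0.001]
```

move_arm --moves '[{"linear": [0.08,0.008,-0.155],"delta_rot": [0,-0.001,0.001],"fingers": 0.4},{"linear": [0.08,0.008,-0.155],"delta_rot": [0,-0.001,0.001],"fingers": 0.4},{"linear": [0.08,0.008,-0.155],"delta_rot": [0,-0.002,0],"fingers": 0.4},{"linear": [0.08,0.008,-0.155],"delta_rot": [0,-0.001,0.001],"fingers": 0.4},{"linear": [0,0,0],"delta_rot": [0,0,0],"fingers": 0.4}]'

```text
clock: 20.85
position: [0.4554, -0.0316, 0.1851]
orientation: [30.5, 89.9, -15.0]
contact_force: [-1.5, -0.6, -0.6]
grip_width: 0.051
```

```bash
python3 - <<'E'
from h import *
camera('wrist');camera('wrist');print(pose()[0])
plan([((.4568,-.0325,.15),45,32),((.4568,-.0325,.095),45,20)])
E
```

```text
[ 0.45837017 -0.03294896  0.18651232]
0 [0.122, -0.003, -0.005] [-0.002, 0.001, -0.001]
1 [0.121, -0.003, -0.005] [-0.003, 0.002, -0.001]
2 [0.122, 0.0, -0.0] [0.0, -0.0, 0.0]
3 [0.123, 0.0, -0.0] [0.0, -0.0, 0.0]
4 [0.122, 0.0, -0.0] [0.0, -0.0, 0.0]
```

move_arm --moves '[{"linear": [0.122,-0.003,-0.005],"delta_rot": [-0.002,0.001,-0.001],"fingers": 0.4},{"linear": [0.121,-0.003,-0.005],"delta_rot": [-0.002,0.001,-0.001],"fingers": 0.4},{"linear": [0.122,0,0],"delta_rot": [0,0,0],"fingers": 0.4},{"linear": [0.123,0,0],"delta_rot": [0,0,0],"fingers": 0.4},{"linear": [0.122,0,0],"delta_rot": [0,0,0],"fingers": 0.4}]'

```text
clock: 21.45
position: [0.4672, -0.0374, 0.0967]
orientation: [31.1, 89.2, -14.1]
contact_force: [-0.2, -0.4, -1.1]
grip_width: 0.051
```

```bash
python3 - <<'E'
from h import *
for i in range(3): camera('wrist')
print(pose()[0],np.round(pose()[1],4))
plan([((.4568,-.0325,.094),45,32)])
E
```

```text
[ 0.46587198 -0.03702171  0.09664989] [[ 0.0113  0.7099  0.7042]
 [-0.0031  0.7043 -0.7099]
 [-0.9999  0.0058  0.0102]]
0 [0.017, -0.022, -0.064] [-0.003, 0.006, -0.004]
```

move_arm --moves '[{"linear": [0.01,-0.022,-0.064],"delta_rot": [-0.003,0.006,-0.004],"fingers": 0.4},{"linear": [0,0,0],"delta_rot": [0,0,0],"fingers": 0.4}]'

```text
clock: 21.8
position: [0.4574, -0.033, 0.0964]
orientation: [-0.5, 89.9, -45.4]
contact_force: [-0.5, -1.3, 0.0]
grip_width: 0.051
```

```bash
python3 - <<'E'
from h import *
for i in range(3): print(pose()[0]);camera('wrist')
print(np.round(pose()[1],4))
plan([((.4568,-.0325,.093),45,32)])
E
```

```text
[ 0.45744864 -0.03296616  0.0964268 ]
[ 0.45849603 -0.03314648  0.09674148]
[ 0.45879887 -0.033215    0.09674285]
[[ 0.0034  0.7069  0.7073]
 [-0.0014  0.7073 -0.7069]
 [-1.      0.0014  0.0034]]
0 [0.024, -0.006, -0.013] [0.0, 0.002, -0.001]
```

Good. Closing with more force.

move_arm --moves '[{"linear": [0.024,-0.006,-0.013],"delta_rot": [0,0.002,-0.001],"fingers": 0.4},{"linear": [0,0,0],"delta_rot": [0,0,0],"fingers": 1},{"linear": [0,0,0],"delta_rot": [0,0,0],"fingers": 1},{"linear": [0,0,0],"delta_rot": [0,0,0],"fingers": 1},{"linear": [0,0,0],"delta_rot": [0,0,0],"fingers": 1}]' --grip_force 60

```text
clock: 22.45
position: [0.4573, -0.0324, 0.0937]
orientation: [30.5, 89.9, -14.4]
contact_force: [-0.2, 1.0, 1.4]
grip_width: 0.0105
```

```bash
python3 - <<'E'
from h import *
for i in range(2): camera('wrist')
s=state();print(s['position'],s['grip_width'],s['contact_force'],np.round(pose()[1],4))
plan([((.4568,-.0325,.2),45,40)])
E
```

```text
[ 0.45737163 -0.03242161  0.09367135] 0.010650341843094546 [-0.55019908 -0.73632361  2.64187446] [[ 1.700e-03  7.067e-01  7.075e-01]
 [-4.000e-04  7.075e-01 -7.067e-01]
 [-1.000e+00  9.000e-04  1.500e-03]]
0 [-0.236, -0.001, -0.0] [0.0, 0.0, -0.0]
1 [-0.236, -0.001, -0.001] [0.0, 0.0, -0.0]
2 [-0.237, -0.0, -0.0] [0.0, 0.001, -0.001]
```

move_arm --moves '[{"linear": [-0.12,0,0],"delta_rot": [0,0,0],"fingers": 1},{"linear": [-0.2,0,0],"delta_rot": [0,0,0],"fingers": 1},{"linear": [-0.2,0,0],"delta_rot": [0,0,0],"fingers": 1},{"linear": [-0.2,0,0],"delta_rot": [0,0,0],"fingers": 1},{"linear": [0,0,0],"delta_rot": [0,0,0],"fingers": 1}]'

```text
clock: 23.05
position: [0.4563, -0.0323, 0.2044]
orientation: [-135.2, 89.9, 179.8]
contact_force: [-0.2, 0.0, -1.1]
grip_width: 0.0106
```

```bash
python3 - <<'E'
from h import *
for i in range(2): camera('wrist')
s=state();print(s['position'],s['grip_width'],s['contact_force'])
plan([((.4970,-.2395,.19),45,40)])
E
```

```text
[ 0.45465218 -0.03208585  0.20162964] 0.010436754034812859 [ 0.43871555  0.20751577 -0.74387295]
0 [0.013, -0.13, 0.196] [0.0, -0.0, 0.0]
1 [0.012, -0.13, 0.196] [0.0, -0.001, 0.0]
2 [0.013, -0.13, 0.196] [0.0, -0.0, 0.001]
3 [0.013, -0.129, 0.196] [0.0, -0.001, 0.0]
4 [0.013, -0.13, 0.197] [0.0, -0.0, 0.001]
5 [0.012, -0.129, 0.196] [0.0, -0.001, 0.0]
```

move_arm --moves '[{"linear": [0.01,-0.13,0.196],"delta_rot": [0,0,0],"fingers": 1},{"linear": [0.01,-0.13,0.196],"delta_rot": [0,0,0],"fingers": 1},{"linear": [0.01,-0.13,0.196],"delta_rot": [0,0,0],"fingers": 1},{"linear": [0.01,-0.13,0.196],"delta_rot": [0,0,0],"fingers": 1},{"linear": [0.01,-0.13,0.196],"delta_rot": [0,0,0],"fingers": 1}]'

```text
clock: 23.65
position: [0.487, -0.2059, 0.187]
orientation: [-153.0, 89.2, 162.4]
contact_force: [1.3, 1.2, 1.2]
grip_width: 0.0106
```

move_arm --moves '[{"linear": [0.01,-0.13,0.196],"delta_rot": [0,0,0],"fingers": 1},{"linear": [0,0,0],"delta_rot": [0,0,0],"fingers": 1},{"linear": [0,0,0],"delta_rot": [0,0,0],"fingers": 1}]'

```text
clock: 23.95
position: [0.4927, -0.2451, 0.1797]
orientation: [-155.2, 88.8, 159.9]
contact_force: [-0.8, 1.1, 0.0]
grip_width: 0.0102
```

```bash
python3 - <<'E'
from h import *
for i in range(2): camera('wrist')
s=state();print(s['position'],s['grip_width'],np.round(pose()[1],4))
plan([((.4970,-.2395,.15),45,40)])
E
```

```text
[ 0.49293645 -0.24438777  0.18024665] 0.010419109382902894 [[-0.0189  0.7043  0.7097]
 [ 0.0067  0.7099 -0.7043]
 [-0.9998 -0.0086 -0.0181]]
0 [0.201, 0.044, -0.0] [0.002, -0.012, 0.005]
```

move_arm --moves '[{"linear": [0.1,0.044,0],"delta_rot": [0.002,-0.012,0.005],"fingers": 1},{"linear": [0.09,0,0],"delta_rot": [0,0,0],"fingers": 1},{"linear": [0,0,0],"delta_rot": [0,0,0],"fingers": 1}]'

```text
clock: 24.35
position: [0.4969, -0.2364, 0.1506]
orientation: [-49.5, 90.0, -94.3]
contact_force: [0.6, -0.4, 0.7]
grip_width: 0.0105
```

```bash
python3 - <<'E'
from h import *
camera('wrist');W=camera('wrist');S=camera('side')
s=state();p,Rm=pose();print(s['position'],np.round(Rm[:,0],4))
P=prm('side')
tip=p+Rm@np.array([.0897,0,0]);print('tip exp',tip,proj(P,tip),'hole centre',proj(P,(.4966,-.2397,.04)))
cv2.imwrite('pics/c11.png',np.hstack([cv2.resize(S[240:360,180:300],(400,400),interpolation=cv2.INTER_CUBIC),cv2.resize(W[134:384,130:380],(400,400))]))
plan([((.4970,-.2397,.135),45,40)])
E
```

```text
[ 0.49803165 -0.23747735  0.15237999] [ 0.0023 -0.002  -1.    ]
tip exp [ 0.49823913 -0.23765381  0.0626804 ] [246.61794179 312.3388016 ] hole centre [245.58789272 321.57150142]
0 [0.116, -0.015, 0.005] [0.002, 0.002, -0.0]
```

View pics/c11.png

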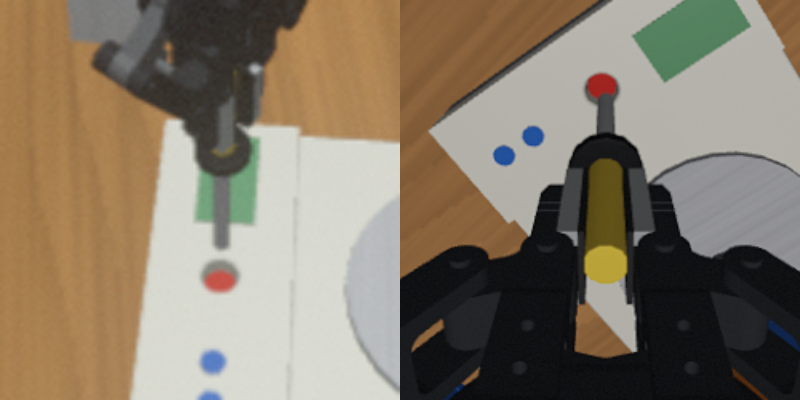

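The tip matches its predicted pixel in the side view (crop (222,245)), right above the hole at (220,277). Going in.

move_arm --moves '[{"linear": [0.09,-0.017,0.006],"delta_rot": [0.002,0.002,0],"fingers": 1},{"linear": [0,0,0],"delta_rot": [0,0,0],"fingers": 1}]'

```text
clock: 24.7
position: [0.4975, -0.2401, 0.1392]
orientation: [26.0, 89.9, -19.0]
contact_force: [-0.0, 0.9, -0.3]
grip_width: 0.0105
```

```bash
python3 - <<'E'
from h import *
for i in range(2): print(pose()[0]);camera('wrist')
plan([((.4970,-.2397,.125),45,8)])
E
```

```text
[ 0.49752494 -0.24008416  0.13917823]
[ 0.49802534 -0.24028466  0.13995188]
0 [0.051, -0.001, -0.005] [0.0, 0.001, -0.0]
1 [0.051, -0.001, -0.004] [0.0, 0.001, -0.001]
```

move_arm --moves '[{"linear": [0.051,-0.001,-0.005],"delta_rot": [0,0.001,0],"fingers": 1},{"linear": [0.051,-0.001,-0.004],"delta_rot": [0,0.001,0],"fingers": 1}]'

```text
clock: 25.0
position: [0.4978, -0.2402, 0.1252]
orientation: [44.0, 89.8, -1.0]
contact_force: [-0.5, -0.4, -0.7]
grip_width: 0.0104
```

move_arm --moves '[{"linear": [0.03,0,0],"delta_rot": [0,0,0],"fingers": 1}]'

```text
clock: 25.1
position: [0.4975, -0.24, 0.1199]
orientation: [51.8, 89.9, 6.8]
contact_force: [-0.6, 0.0, 2.8]
grip_width: 0.0106
```

move_arm --moves '[{"linear": [0.022,0,0],"delta_rot": [0,0,0],"fingers": 1},{"linear": [0.01,0,0],"delta_rot": [0,0,0],"fingers": 1}]'

```text
clock: 25.3
position: [0.4985, -0.2407, 0.1154]
orientation: [33.3, 89.8, -11.8]
contact_force: [-4.3, 1.5, 40.6]
grip_width: 0.0104
```

move_arm --moves '[{"linear": [-0.003,0,0],"delta_rot": [0,0,0],"fingers": 1},{"linear": [0,0,0],"delta_rot": [0,0,0],"fingers": 1}]'

```text
clock: 25.5
position: [0.4987, -0.2408, 0.1167]
orientation: [31.1, 89.7, -13.9]
contact_force: [-2.2, 0.8, 3.2]
grip_width: 0.0105
```

move_arm --moves '[{"linear": [-0.1,0,0],"delta_rot": [0,0,0],"fingers": 1},{"linear": [-0.2,0,0],"delta_rot": [0,0,0],"fingers": 1},{"linear": [-0.3,0,0],"delta_rot": [0,0,0],"fingers": 1},{"linear": [0,0,0],"delta_rot": [0,0,0],"fingers": 1}]'

```text
clock: 25.9
position: [0.4975, -0.2403, 0.2078]
orientation: [71.8, 89.9, 26.7]
contact_force: [0.6, 0.3, -1.2]
grip_width: 0.0103
```

```bash
python3 - <<'E'
from h import *
for i in range(2): camera('wrist')
print(pose()[0],np.round(pose()[1],4))
plan([((.4571,-.0325,.21),45,40)])
E
```

```text
[ 0.49548088 -0.23916746  0.20377278] [[-3.500e-03  7.073e-01  7.069e-01]
 [ 3.300e-03  7.069e-01 -7.073e-01]
 [-1.000e+00 -2.000e-04 -4.800e-03]]
0 [-0.006, 0.132, -0.193] [-0.0, -0.001, 0.0]
1 [-0.006, 0.132, -0.193] [-0.0, -0.0, 0.0]
2 [-0.006, 0.132, -0.192] [-0.0, -0.001, 0.0]
3 [-0.007, 0.132, -0.193] [-0.0, -0.0, 0.0]
4 [-0.007, 0.132, -0.192] [-0.0, -0.001, 0.0]
5 [-0.007, 0.133, -0.192] [-0.0, -0.0, 0.0]
```

move_arm --moves '[{"linear": [-0.007,0.132,-0.193],"delta_rot": [0,-0.001,0],"fingers": 1},{"linear": [-0.007,0.132,-0.193],"delta_rot": [0,0,0],"fingers": 1},{"linear": [-0.007,0.132,-0.192],"delta_rot": [0,-0.001,0],"fingers": 1},{"linear": [-0.007,0.132,-0.193],"delta_rot": [0,0,0],"fingers": 1},{"linear": [-0.007,0.132,-0.192],"delta_rot": [0,-0.001,0],"fingers": 1}]'

```text
clock: 26.5
position: [0.4603, -0.0647, 0.2037]
orientation: [-146.1, 89.6, 168.5]
contact_force: [0.7, 0.3, -0.5]
grip_width: 0.0103
```

move_arm --moves '[{"linear": [-0.007,0.125,-0.18],"delta_rot": [0,0,0],"fingers": 1},{"linear": [0,0,0],"delta_rot": [0,0,0],"fingers": 1},{"linear": [0,0,0],"delta_rot": [0,0,0],"fingers": 1}]'

```text
clock: 26.8
position: [0.451, -0.0273, 0.2018]
orientation: [-146.2, 89.3, 168.7]
contact_force: [-0.0, -0.2, -0.5]
grip_width: 0.0104
```

```bash
python3 - <<'E'
from h import *
for i in range(2): camera('wrist')
print(pose()[0],np.round(pose()[1],4))
plan([((.4571,-.0325,.19),45,40)])
E
```

```text
[ 0.45120777 -0.02810186  0.20192902] [[-0.0125  0.7098  0.7043]
 [ 0.0026  0.7044 -0.7098]
 [-0.9999 -0.007  -0.0106]]
0 [0.079, 0.008, 0.049] [-0.002, -0.007, 0.004]
```

move_arm --moves '[{"linear": [0.079,0.008,0.049],"delta_rot": [-0.002,-0.007,0.004],"fingers": 1},{"linear": [0,0,0],"delta_rot": [0,0,0],"fingers": 1}]'

```text
clock: 27.1
position: [0.4576, -0.0341, 0.1893]
orientation: [-58.2, 89.9, -103.4]
contact_force: [-0.1, 0.3, -0.7]
grip_width: 0.0105
```

```bash
python3 - <<'E'
from h import *
for i in range(3): S=camera('side')
p,Rm=pose();print(p,np.round(Rm[:,0],4))
P=prm('side');m=pick('side','stylus',proj(P,p),40)
if m is not None:
    ys,xs=np.nonzero(m);b=ys.max();print('mask bottom',xs[ys>=b-1].mean(),b,'exp tip',proj(P,p+Rm@[.0897,0,0]),'mouth',proj(P,(.457,-.0325,.074)))
plan([((.4573,-.0325,.175),45,40)])
E
```

```text
[ 0.45776733 -0.03365178  0.19049347] [ 6.e-04 -9.e-04 -1.e+00]
mask bottom 213.5 206 exp tip [213.88154715 206.75524585] mouth [213.97444087 216.62342395]
0 [0.104, 0.002, -0.008] [-0.001, 0.001, 0.0]
```

move_arm --moves '[{"linear": [0.085,0.002,-0.008],"delta_rot": [0,0.001,0],"fingers": 1},{"linear": [0,0,0],"delta_rot": [0,0,0],"fingers": 1}]'

```text
clock: 27.5
position: [0.4576, -0.0329, 0.1785]
orientation: [48.5, 89.9, 3.3]
contact_force: [-0.1, -0.8, -0.8]
grip_width: 0.0101
```

```bash
python3 - <<'E'
from h import *
for i in range(2): print(pose()[0]);camera('wrist')
plan([((.4573,-.0325,.155),45,10)])
E
```

```text
[ 0.45760652 -0.03286812  0.17854538]
[ 0.45823092 -0.03295398  0.17930533]
0 [0.055, -0.001, -0.003] [-0.001, 0.0, -0.0]
1 [0.054, -0.001, -0.002] [-0.0, 0.001, -0.001]
2 [0.055, -0.002, -0.003] [-0.001, 0.0, -0.0]
```

move_arm --moves '[{"linear": [0.055,-0.001,-0.003],"delta_rot": [-0.001,0,0],"fingers": 1},{"linear": [0.055,-0.001,-0.003],"delta_rot": [0,0.001,0],"fingers": 1},{"linear": [0.055,-0.001,-0.003],"delta_rot": [0,0,0],"fingers": 1}]'

```text
clock: 27.9
position: [0.4586, -0.0325, 0.1551]
orientation: [50.1, 89.7, 5.1]
contact_force: [-0.1, -0.8, -1.0]
grip_width: 0.0105
```

```bash
python3 - <<'E'
from h import *
print(pose()[0],state()['contact_force'],pose()[1][:,0])
plan([((.4573,-.0325,.105),45,11)])
E
```

```text
[ 0.45856849 -0.03248707  0.15514892] [-0.11001905 -0.76075322 -0.97801297] [ 5.08493247e-03  4.49436105e-04 -9.99986971e-01]
0 [0.067, -0.001, -0.001] [-0.0, 0.0, -0.0]
1 [0.067, -0.002, -0.002] [-0.0, 0.001, -0.001]
2 [0.067, -0.001, -0.001] [-0.0, 0.0, -0.0]
3 [0.067, -0.002, -0.001] [-0.0, 0.001, -0.001]
4 [0.066, -0.001, -0.002] [-0.001, 0.0, -0.0]
```

move_arm --moves '[{"linear": [0.067,-0.006,-0.006],"delta_rot": [0,0.001,0],"fingers": 1},{"linear": [0.067,-0.004,-0.004],"delta_rot": [0,0.001,0],"fingers": 1},{"linear": [0.067,-0.003,-0.003],"delta_rot": [0,0.001,0],"fingers": 1}]'

```text
clock: 28.2
position: [0.4554, -0.0323, 0.1222]
orientation: [121.4, 89.8, 76.4]
contact_force: [0.6, -0.3, -1.2]
grip_width: 0.0105
```

```bash
python3 - <<'E'
from h import *
print(pose()[0],state()['contact_force'],pose()[1][:,0])
plan([((.4573,-.0325,.097),45,9)])
E
```

```text
[ 0.45538158 -0.03232634  0.12215146] [ 0.59093025 -0.28837415 -1.19922206] [ 9.83980113e-04  4.05938355e-03 -9.99991277e-01]
0 [0.056, 0.003, 0.003] [-0.0, -0.0, -0.001]
1 [0.056, 0.002, 0.004] [-0.0, -0.001, -0.001]
2 [0.056, 0.003, 0.003] [-0.001, -0.0, -0.0]
```

move_arm --moves '[{"linear": [0.056,0.004,0.004],"delta_rot": [0,0,0],"fingers": 1},{"linear": [0.056,0.003,0.003],"delta_rot": [0,0,0],"fingers": 1},{"linear": [0.05,0.002,0.002],"delta_rot": [0,0,0],"fingers": 1}]'

```text
clock: 28.5
position: [0.4568, -0.0322, 0.0948]
orientation: [143.5, 89.7, 98.4]
contact_force: [-0.6, 0.2, -1.0]
grip_width: 0.01
```

move_arm --moves '[{"linear": [0.01,0,0],"delta_rot": [0,0,0],"fingers": 1}]'

```text
clock: 28.6
position: [0.4571, -0.0322, 0.0933]
orientation: [143.0, 89.7, 98.0]
contact_force: [-13.8, 1.4, 70.9]
grip_width: 0.0106
```

The collar is on the stand, though 71 N is more than I wanted. Backing off slightly and releasing.

move_arm --moves '[{"linear": [-0.005,0,0],"delta_rot": [0,0,0],"fingers": 1},{"linear": [0,0,0],"delta_rot": [0,0,0],"fingers": 0.3},{"linear": [0,0,0],"delta_rot": [0,0,0],"fingers": 0.3},{"linear": [0,0,0],"delta_rot": [0,0,0],"fingers": 0.3},{"linear": [0,0,0],"delta_rot": [0,0,0],"fingers": 0.3}]'

```text
clock: 29.1
position: [0.4575, -0.0322, 0.0936]
orientation: [136.7, 89.8, 91.7]
contact_force: [0.0, -0.2, -0.1]
grip_width: 0.0594
```

move_arm --moves '[{"linear": [-0.15,0,0],"delta_rot": [0,0,0],"fingers": 0.3},{"linear": [-0.25,0,0],"delta_rot": [0,0,0],"fingers": 0.3},{"linear": [-0.3,0,0],"delta_rot": [0,0,0],"fingers": 0.3},{"linear": [-0.2,0,0],"delta_rot": [0,0,0],"fingers": 0.3},{"linear": [0,0,0],"delta_rot": [0,0,0],"fingers": 0.3}]'

```text
clock: 29.6
position: [0.4565, -0.0327, 0.2325]
orientation: [173.4, 89.7, 128.3]
contact_force: [-0.1, 0.5, -1.0]
grip_width: 0.0596
```

```bash
python3 - <<'E'
from h import *
for i in range(5): camera('wrist')
print(state()['position'],state()['contact_force'],state()['dq'].round(2))
S=camera('side');C=camera('scene')
V=[]
for q,t,z in(('side','stylus',.1),):
    P=prm(q);m=pick(q,t,proj(P,(.457,-.0325,.1)),40)
    if m is not None:
        for zz in (0,.004,.008,.012):print(zz,fit([(P,m)],lambda v:sty(v[0],v[1],zz),(.457,-.0325),(.005,.005)))
P=prm('side')
for t,xy,z in(('cup_orange',(.6335,-.27),.1),('cup_blue',(.6335,-.27),.07),('cup_grey',(.6335,-.27),.04),('jar',(.529,.044),0),('cup_white',(.6247,.2449),0),('cup_green',(.4535,.155),0)):
    print(t,[(np.round(d['uv']),round(d['score'],2)) for d in search_frame('side',t)[:3]],proj(P,(*xy,z+.035)).round())
cv2.imwrite('pics/f12.png',np.hstack([cv2.resize(S[100:370,130:430],(500,450)),cv2.resize(C[110:230,130:300][:, :],(300,212)) if 0 else cv2.resize(C[110:250,120:300],(300,233))[:233] if 0 else cv2.copyMakeBorder(cv2.resize(C[110:250,120:300],(300,233)),0,217,0,0,cv2.BORDER_CONSTANT)]))
E
```

```text
[ 0.45383683 -0.03229768  0.22777202] [ 0.71556579 -0.91762156 -0.64482345] [ 0.06  0.29  0.03 -0.03  0.1   0.05]
0 (array([ 0.45591022, -0.02835129]), np.float64(0.27017027139663696))
0.004 (array([ 0.45592944, -0.03031921]), np.float64(0.2751529812812805))
0.008 (array([ 0.45589728, -0.03513983]), np.float64(0.2853693962097168))
0.012 (array([ 0.45601522, -0.03783811]), np.float64(0.29663825035095215))
cup_orange [(array([164., 143.]), 0.72), (array([344., 295.]), 0.64)] [343. 295.]
cup_blue [(array([339., 318.]), 0.85), (array([290., 174.]), 0.68), (array([336., 197.]), 0.63)] [340. 307.]
cup_grey [(array([336., 332.]), 0.65)] [337. 318.]
jar [(array([249., 207.]), 0.83)] [248. 202.]
cup_white [(array([278., 142.]), 0.7), (array([211., 170.]), 0.55)] [278. 144.]
cup_green [(array([211., 168.]), 0.82), (array([213., 235.]), 0.33)] [209. 171.]
```

The picture quota is used up, so I'll check by numbers, repeating the earlier measurement from the same vantage point.

move_arm --moves '[{"linear": [-0.02,0,0.2],"delta_rot": [0,0,0],"fingers": 0.3},{"linear": [-0.02,0,0.2],"delta_rot": [0,0,0],"fingers": 0.3},{"linear": [-0.02,0,0.2],"delta_rot": [0,0,0],"fingers": 0.3},{"linear": [0,0,0],"delta_rot": [0,0,0],"fingers": 0.3},{"linear": [0,0,0],"delta_rot": [0,0,0],"fingers": 0.3}]'

```text
clock: 30.8
position: [0.5198, -0.098, 0.2366]
orientation: [-164.0, 89.3, 151.0]
contact_force: [-0.5, 1.2, -0.9]
grip_width: 0.0599
```

```bash
python3 - <<'E'
from h import *
for i in range(5): camera('wrist')
print(state()['position'])
x0=(.457,-.0325)
for q in('wrist','side'):
    P=prm(q);im=camera(q);m=pick(q,'stylus',proj(P,(*x0,.1)),40)
    if m is not None:
        for z in(0,.004,.008): print(q,z,int(m.sum()),fit([(P,m)],lambda v:sty(v[0],v[1],z),x0,(.005,.005)))
    else: print(q,'no stylus')
a=cv2.resize(cv2.imread('pics/side0.png'),(512,384),interpolation=cv2.INTER_AREA).astype(int)
d=np.abs(cv2.GaussianBlur(im,(3,3),0).astype(int)-a).max(2)
print('diff stylus region',d[185:225,203:226].mean().round(1),d[185:225,203:226].max(),'bg',d[250:280,150:200].mean().round(1))
for n,(u,v) in dict(white=(278,143),green=(211,169),bottle=(247,114),jar=(249,205),fitting=(353,237)).items(): print(n,d[v-12:v+12,u-12:u+12].mean().round(1),d[v-12:v+12,u-12:u+12].max())
P=prm('side')
for t,z in(('cup_orange',.1),):
    m=pick('side',t,proj(P,(.6335,-.27,z+.04)),20)
    for zz in(.094,.097,.1,.103):print(t,zz,fit([(P,m)],lambda v:cup(v[0],v[1],zz)[1:],(.6335,-.27),(.005,.005)))
h=cv2.cvtColor(im,cv2.COLOR_BGR2HSV)[310:335,235:258];h0=cv2.cvtColor(a.astype(np.uint8),cv2.COLOR_BGR2HSV)[310:335,235:258]
f=lambda h:((h[...,0]<8)|(h[...,0]>172))&(h[...,1]>120)
print('button red px now/then',f(h).sum(),f(h0).sum(),np.argwhere(f(h)).mean(0),np.argwhere(f(h0)).mean(0))
E
```

```text
[ 0.51945089 -0.09730557  0.23699763]
wrist no stylus
side no stylus
diff stylus region 7.4 36 bg 6.9
white 34.3 136
green 6.0 86
bottle 93.6 139
jar 6.7 17
fitting 6.9 18
cup_orange 0.094 (array([ 0.63532432, -0.26791111]), np.float64(0.02946460247039795))
cup_orange 0.097 (array([ 0.63423554, -0.26988628]), np.float64(0.03308194875717163))
cup_orange 0.1 (array([ 0.63327723, -0.27210859]), np.float64(0.04107171297073364))
cup_orange 0.103 (array([ 0.63258663, -0.2739433 ]), np.float64(0.04986697435379028))
button red px now/then 37 36 [13.91891892 10.51351351] [14.  10.5]
```

```bash
python3 - <<'E'
from h import *
im=camera('scene');a=cv2.resize(cv2.imread('pics/scene0.png'),(512,384),interpolation=cv2.INTER_AREA).astype(int)
d=np.abs(cv2.GaussianBlur(im,(3,3),0).astype(int)-a).max(2)
for n,(u,v) in dict(white=(304,274),green=(319,210),bottle=(374,294),jar=(265,207),fitting=(180,236)).items(): print(n,d[v-12:v+12,u-12:u+12].mean().round(1),d[v-12:v+12,u-12:u+12].max())
P=prm('scene')
for t,z in(('cup_orange',.1),('cup_blue',.07),('cup_grey',.04)):
    print(t,[np.round(e['uv']) for e in search_frame('scene',t)[:4]],proj(P,(.6335,-.27,z+.04)).round())
m=pick('scene','cup_orange',proj(P,(.6335,-.27,.14)),20)
if m is not None:
    for zz in(.094,.097,.1,.103):print(zz,fit([(P,m)],lambda v:cup(v[0],v[1],zz)[1:],(.6335,-.27),(.005,.005)))
E
```

```text
white 4.7 14
green 2.9 8
bottle 2.2 9
jar 2.9 9
fitting 2.2 11
cup_orange [array([148., 136.]), array([391., 219.])] [147. 137.]
cup_blue [array([149., 152.]), array([268., 258.]), array([209., 262.])] [149. 146.]
cup_grey [] [151. 154.]
0.094 (array([ 0.63148745, -0.27532233]), np.float64(0.07074594497680664))
0.097 (array([ 0.63343729, -0.27184174]), np.float64(0.07069236040115356))
0.1 (array([ 0.63543166, -0.26868381]), np.float64(0.06884729862213135))
0.103 (array([ 0.63673254, -0.26524656]), np.float64(0.0696941614151001))
```

All the bystanders are unmoved, and the stack fits in scene and side agree at about (0.634, -0.270). Handing in.

```bash
python3 -c "
from h import *
print(state()['clock'],sign_off())"
```

```text
the job is handed in; nothing more can be done
31.55 None
```

The whole job was done and handed in at 31.6 s. I nested blue into grey and orange into blue, pressed the zero button down with the stylus, and put the stylus back in its stand.

**What the last checks showed:**
- **Cups:** The stack looked upright in both views after each release. The orange cup's position agreed in two cameras at about (0.634, -0.270). Blue and orange made contact about 30 mm apart in height, as full nesting requires. The height fits were less clear: the wrist camera put orange at 97 mm and the scene camera at 100 mm. The side camera read about 6 mm low for both cups.
- **Button:** It reached its end stop, with about 40 N at the bottom against the 4 N it needs. In the side view it looks the same as at the start, so it has come back up.
- **Stylus:** The networks did not find it in the last pictures, and one earlier fit was poor. The side view around the stand is the same as at the start, and the grip height on release matched the height when I picked it up.
- **Other items:** White and green cups, bottle, jar and fitting are unchanged in the scene view against the first picture. In the side view, white and bottle differed, probably because the arm was in front of them.

**Rough spot:** Seating the stylus collar peaked at 71 N on the wrist, under the 120 N limit but harder than I intended. The peak readings while nesting were 27 N for blue and 18 N for orange.

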